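# Make up a gift set and a home-brewing set

## Robot

A 6-joint arm with a two-finger parallel gripper is mounted at the origin on the work surface. World frame = base frame: x ahead of the robot, y to its left, z up, the work surface at z = 0. Lengths are in m, angles in degrees, forces in N, time in s.
With the tool pointing down it reaches from about 0.35 to 0.875 m from the base axis. Payload 4.2 kg.
Tool frame: the origin (TCP) lies at the very end of the fingers, on their centre line; the grasp point (between the pads) lies r.pinch_z behind it (r.pinch_z is the distance from the TCP to the grasp point, in m); y points along the fingers, z is the direction in which the jaws open and shut, and the axes are right-handed (so a half turn about y gives the same grasp; the last joint's range is limited). The gripper opens to 87 mm and grips with 3 to 60 N. Pads are 19 mm wide; open, the fingers measure 117 mm over their backs; the gripper's body (75 mm by 190 mm) begins 51 mm behind the grasp point.
Start: joints at [78.014, 22.042, 0.453, 0, -68.411, -14.817], TCP at [0.282, 0.558, 0.223] pointing down, gripper open.
Joint ranges: [-179.83, 179.83], [-69.29, 118.12], [-61.27, 80.66], [-181.25, 117.63], [-171.15, -9.14], [-177.46, 177.46]. Speed limits (degrees/s): [159.86, 159.86, 180, 180, 180, 180].

## Interface

Orientations are given as a 3x3 rotation matrix whose columns are the frame's x, y, z axes.
In Python, from station import sense, capture, camera_params, r gives the robot as it stands.
- The arm moves only by the tool move_arm, never from a script. Its argument "increments" is text: rows parted by semicolons, each of 7 numbers parted by spaces: the closure, from -1 (fully open) to 1 (shut), so that 0 is half open, then the shift along the tool's x, y, z in m, then the turn, a rotation vector about the tool's x, y, z in rad. In form: hand x y z wx wy wz; .... A call has 1 to 8 rows; each row is the pose to reach, as a shift and turn from the pose commanded when the call began, along the tool's axes at that moment; what a row does not reach only later rows make up. A row lasts 1/10 s, in which the tool goes at most 50 mm and 8.59 degrees, less where a joint would pass 70% of its speed; a pose out of reach is approached as far as the arm can. A call with a gripper value outside its range is refused whole. The fingers move at their own pace and stop on an object; the grip force is fixed at half the most. Time passes only in rows, so rows that repeat a pose let the fingers close. It gives the time, the measured TCP pose, the force and the opening at its end, in the units of the state.
- sense(): the state, without advancing time (a new reading comes with each control period).
- capture(name): name is "scene" or "top" or "wrist"; returns (picture, depth): 384x512x3 uint8, red, green, blue; 384x512 float32, m along the optical axis (not along the pixel's ray), 0 where there is no reading.
- camera_params(name): a dict with "fx", "fy", "cx", "cy" (pixels), "xyz" and "orientation" of the camera in the world. Camera axes: x right, y down, z forward; pixel columns grow to the right and rows downward; lengths in m; the calibration is good to about 2 mm. A picture is of the moment at which its call begins: read the wrist's pose just before it. camera_params takes no time and is no camera call; for the wrist camera it gives the pose at the moment of the call.
- r.finish_job(): hands the job in, once; it reports no verdict.
The state is a dict: "time_s": time; "joints": joint angles; "joint_velocities": joint speeds; "effort": joint torques, N m; "tcp_pos": TCP position; "ee_rot": TCP orientation; "wrist_force": force on the tool from outside, world axes, zero at the start; "moment": the same for the moment, N m; "gripper_width": opening from 0.0 (shut) to 1.0 (fully open).
Only numpy, scipy, OpenCV 4.12 (cv2) and the standard library are available. Lean on these libraries where they do the work, as an engineer would, in place of code of your own. Each camera call takes 0.05 s, during which the arm holds its last target.

## Task

Make up the two kits from the stock on the green mat. The gift set in the red carton gets the amber jar and the white cup, each standing upright in a compartment of its own; the home-brewing set in the brown carton gets the dark brown jar, upright in the open compartment, and the yeast cake, lying flat in the white well and closed in with the yellow cover, pressed down evenly until it clicks fully home along every edge. Leave the blue jar and the tape dispenser where they are.

Things in the scene. Friction and masses are not known exactly. Their poses are not given: they have to be found in the camera images.
- amber_jar_center (a point): Loose pottery jar, amber-orange glaze, red cap, about 0.24 kg. Height 84 mm, foot 46 mm wide, belly 64 mm at most; the straight round cap, 42 mm wide, is the top 22 mm and stays on: lift the jar by it. Stands in the stock row on the green mat. Point: the jar's centre, 42 mm above its foot; z up along its axis.
- brown_jar_center (a point): Loose pottery jar, very dark brown glaze, pale wooden cap, about 0.18 kg. Height 84 mm, foot 46 mm wide, belly 64 mm at most; the straight round cap, 42 mm wide, is the top 22 mm and stays on: lift the jar by it. Stands in the stock row on the green mat. Point: the jar's centre, 42 mm above its foot; z up along its axis.
- blue_jar_center (a point): Loose pottery jar, blue glaze, white cap; belongs to neither kit, to be left alone. Height 84 mm, foot 46 mm wide, belly 64 mm at most; the straight round cap, 42 mm wide, is the top 22 mm and stays on. Stands in the stock row on the green mat. Point: the jar's centre, 42 mm above its foot; z up along its axis.
- cup_center (a point): Loose white porcelain cup without handle, mouth up, 70 mm tall, 56 mm outside diameter, wall 3.5 mm, 0.12 kg, in the stock row. Held from outside near the rim, the fingers stay above the carton's walls. Point: its centre, 35 mm above its foot; z up along its axis.
- cake_center (a point): Loose yeast cake: hard, pale cream disc, 44 mm in diameter, 24 mm high, lying flat in the stock row, 0.04 kg. Point: its centre, 12 mm above its underside; z up.
- cover_center (a point): Loose yellow plastic snap cover, right way up in the stock row: flat plate 100 mm (x) by 76 mm (y), 5 mm thick, rounded edges; in the middle of its top an upright grip rib 50 mm long (x), 16 mm wide (y), its top 26.5 mm above the underside. 0.05 kg. Point: on the middle line, 13 mm above the underside.
- red_carton: Red open carton, fixed on the bench, 104 mm (x) by 224 mm (y), 48 mm high, walls 4 mm. Origin: middle of its underside. A 4 mm wall across the middle (y = 0), 44 mm high, makes two equal open compartments, 96 (x) by 106 (y) mm, centred at y = -55 and +55 mm, floor 4 mm above the bench.
- kraft_carton: Brown cardboard open carton, fixed on the bench, 104 mm (x) by 224 mm (y), 48 mm high, walls 4 mm. Origin: middle of its underside. Its open compartment, 96 (x) by 94 (y) mm, is centred at y = -61 mm, floor 4 mm above the bench. The +y end holds the white insert.
- insert: White plastic well in the brown carton. Origin: bench level under the well's middle; axes as the carton. Opening 68 (x) by 88 (y) mm, floor 4 mm, ledge for the cover 34 mm up; cover's long side along y, 45 degree lead-in good for 5 mm. A grey spring clip amid each edge: laid on, the cover rests 7 mm above home; about 10 to 15 N on the middle snaps it under all four. Home, its rib's top is 60.5 mm up.
- tape_dispenser: Heavy grey desk dispenser with a roll of brown tape, 160 by 62 mm, 108 mm high, standing at the left end of the bench, origin at the middle of its underside; not part of the job.
There are look-alikes about, which are no part of the job. Leave any purple look-alike of the part that bears cake_center alone.

How it is judged:
By the outcome, as a careful person would: the job done as asked, in the order asked, and still so for the second after the job is handed in, with the robot touching nothing.
It also fails if it takes over 136 s, if anything falls off the work surface, if the arm or the gripper's body presses on something with over 40 N, if the wrist force passes 120 N, or if a joint passes its speed limit or range.

## Working session

There is one attempt and no reset: what is moved stays moved. The work goes in short steps, Python scripts to look and compute and a tool call to move; the robot and the scene stay as the last step left them, time stands still between calls to the robot, and variables do not carry over. Pictures are saved under pics/ and viewed, and the job is handed in when it is done.

Besides the shell and the picture viewer there is one more tool, called after "Request:" as name(argument=value, ...), one argument or row to a line, values as JSON. move_arm: Moves the arm, as the interface text tells. Its arguments: {"type":"object","properties":{"increments":{"type":"string"}},"required":["increments"]}

```bash
ls; mkdir -p pics; python3 - <<'E'
from station import sense, capture, camera_params, r
import cv2,numpy as np
s=sense(); print(s); print(r.pinch_z)
for n in ["scene","top","wrist"]:
    p=camera_params(n); print(n,p)
    im,d=capture(n); cv2.imwrite(f"pics/{n}0.png",im[:,:,::-1]); np.save(f"{n}0.npy",d); np.save(f"{n}0im.npy",im)
E
```

```text
pics
{'time_s': 0.0, 'joints': array([ 7.80153962e+01,  2.20914346e+01,  3.79438333e-01, -2.93455528e-02,
       -6.84103630e+01, -1.48179816e+01]), 'joint_velocities': array([ 0.0258814 , -0.04065334, -0.01568205, -0.08575969,  0.01835126,
       -0.08228948]), 'effort': array([-1.74753994e-03, -3.90671718e+01,  1.87404263e+01,  4.21996281e+00,
        1.09614540e-02, -1.94722716e-04]), 'tcp_pos': array([0.28151959, 0.55733227, 0.22144925]), 'ee_rot': array([[-8.92480287e-01, -9.09302609e-04, -4.51085480e-01],
       [ 4.51086388e-01, -1.99008663e-03, -8.92478073e-01],
       [-8.61665399e-05, -9.99997606e-01,  2.18628711e-03]]), 'wrist_force': array([-1.18786785,  0.13793394, -0.51586893]), 'moment': array([ 0.00892532, -0.04779134, -0.04283756]), 'gripper_width': 1.0028864220949851}
0.0187
scene {'fx': 424.5816425749646, 'fy': 424.5816425749646, 'cx': 249.33106139089313, 'cy': 191.40260794416963, 'xyz': array([0.93256373, 0.44952683, 0.92427065]), 'orientation': array([[-0.62266091,  0.65569993, -0.42702575],
       [ 0.78244756,  0.52753945, -0.33087451],
       [ 0.00831854, -0.54014788, -0.84152901]])}
top {'fx': 381.5135386543749, 'fy': 381.5135386543749, 'cx': 254.02977815173807, 'cy': 199.45465950402235, 'xyz': array([0.29469873, 0.08877075, 1.06621419]), 'orientation': array([[-6.97699039e-03, -9.82903045e-01,  1.83991645e-01],
       [-9.99974190e-01,  7.17342733e-03,  4.02046803e-04],
       [-1.71502372e-03, -1.83984091e-01, -9.82927725e-01]])}
wrist {'fx': 312.3802869542108, 'fy': 312.3802869542108, 'cx': 254.03568170642163, 'cy': 184.12471200599228, 'xyz': array([0.35636758, 0.52113436, 0.38329136]), 'orientation': array([[-0.44940586, -0.85280127, -0.26601572],
       [-0.89332702,  0.42938324,  0.13265316],
       [ 0.00109591,  0.29725414, -0.95479777]])}
```

View pics/scene0.png

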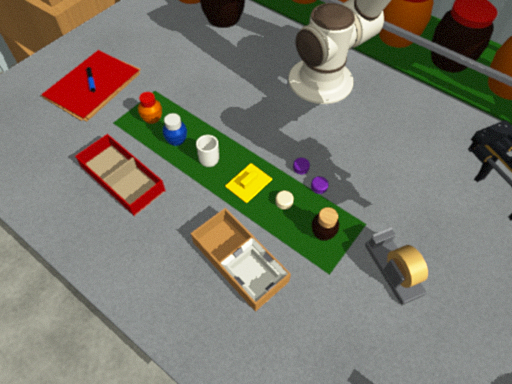

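View pics/top0.png

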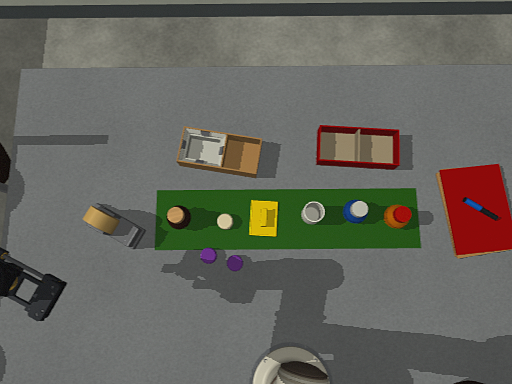

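View pics/wrist0.png

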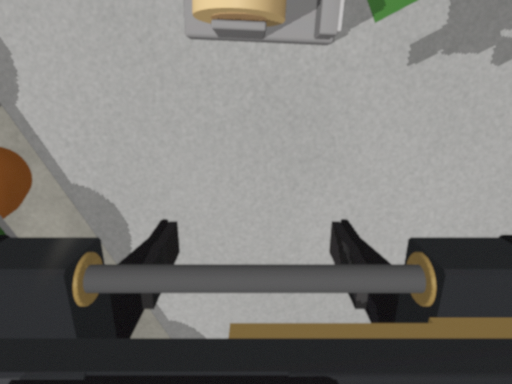

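The top view shows the stock row on the mat: brown jar (177,217), cream cake (225,221), cover (264,218), cup (313,212), blue jar (357,210) and amber jar (398,216). Two purple cake look-alikes lie off the mat at (208,255) and (235,262). The brown carton is at (219,150), with its insert on the left, and the red carton is at (358,147).

```bash
cat > h.py <<'E'
import numpy as np, cv2
from station import sense, capture, camera_params, r
def cloud(d,p):
    v,u=np.mgrid[0:d.shape[0],0:d.shape[1]]
    P=np.stack([(u-p['cx'])/p['fx']*d,(v-p['cy'])/p['fy']*d,d],-1)
    W=P@p['orientation'].T+p['xyz']; W[d<=0]=np.nan
    return W
def rel(target_pos,R,cur_pos,cur_R):
    "shift in tool axes + rotvec"
    from scipy.spatial.transform import Rotation as Ro
    return cur_R.T@(np.array(target_pos)-cur_pos), Ro.from_matrix(cur_R.T@R).as_rotvec()
E
python3 - <<'E'
from h import *
out={}
for n in ["top","scene"]:
    W=cloud(np.load(n+"0.npy"),camera_params(n)); im=np.load(n+"0im.npy")
    hsv=cv2.cvtColor(im,cv2.COLOR_RGB2HSV)
    np.save(n+"W.npy",W)
    X,Y,Z=W[...,0],W[...,1],W[...,2]
    # table plane check
    m=(X>0.3)&(X<0.75)&(abs(Y)<0.6)&(Z<0.01)
    print(n,"table z med",np.nanmedian(Z[m]))
    print("green z",np.nanmedian(Z[(hsv[...,0]>50)&(hsv[...,0]<70)&(hsv[...,1]>150)&(X>0.2)]))
    # objects
    m=(Z>0.012)&(X>0.15)&(X<0.75)&(abs(Y)<0.65)&(Z<0.15)
    k,lab,st,c=cv2.connectedComponentsWithStats(m.astype(np.uint8))
    for i in range(1,k):
        if st[i,4]<40: continue
        mm=lab==i; zt=np.nanpercentile(Z[mm],95); t=mm&(Z>zt-0.006)
        print(st[i],c[i].round(),"zmax %.4f"%zt,"top x %.4f %.4f y %.4f %.4f"%(X[t].min(),X[t].max(),Y[t].min(),Y[t].max()),"med",np.median(X[t]).round(4),np.median(Y[t]).round(4),np.median(im[t],0))
E
```

```text
top table z med 0.00041007040372376125
green z 0.0006472552897112127
[ 317  125   83   44 1286] [360. 146.] zmax 0.0499 top x 0.5788 0.6977 y -0.3196 -0.0910 med 0.6357 -0.2069 [134.   7.   8.]
[ 177  126   86   51 1605] [213. 149.] zmax 0.0493 top x 0.5593 0.6971 y 0.0657 0.3024 med 0.6353 0.1935 [142. 110.  69.]
[ 436  164   76   95 5469] [476. 209.] zmax 0.0253 top x 0.3329 0.5879 y -0.6215 -0.4359 med 0.4597 -0.5304 [141.  10.  10.]
[302 201  23  24 251] [313. 212.] zmax 0.0715 top x 0.4223 0.4758 y -0.0955 -0.0424 med 0.449 -0.0682 [184. 184. 168.]
[343 200  26  24 471] [356. 211.] zmax 0.0864 top x 0.4325 0.4726 y -0.2082 -0.1662 med 0.4536 -0.1864 [181. 181. 167.]
[  83  203   62   46 1391] [113. 225.] zmax 0.1067 top x 0.4018 0.4587 y 0.4618 0.5184 med 0.4298 0.4911 [178. 146.  85.]
[167 205  25  24 459] [179. 217.] zmax 0.0855 top x 0.4203 0.4603 y 0.2741 0.3138 med 0.4411 0.2943 [188. 146.  92.]
[384 205  28  24 518] [397. 216.] zmax 0.0862 top x 0.4187 0.4585 y -0.3189 -0.2772 med 0.4376 -0.2983 [159.  16.  10.]
[261 208   7  19 122] [264. 217.] zmax 0.0290 top x 0.4178 0.
[... 1219 characters left out ...]
 16 138] [249. 179.] zmax 0.0270 top x 0.4190 0.4679 y 0.0586 0.0768 med 0.4438 0.0677 [249. 233.   0.]
[311 176  18  17 212] [320. 184.] zmax 0.0244 top x 0.3188 0.3614 y 0.1979 0.2401 med 0.3415 0.2194 [123.  44. 168.]
[276 191  18  16 224] [284. 198.] zmax 0.0247 top x 0.4123 0.4546 y 0.1531 0.1964 med 0.4345 0.175 [246.  239.  200.5]
[ 191  208  100  102 2643] [244. 260.] zmax 0.0477 top x 0.5597 0.7004 y 0.0708 0.3077 med 0.6325 0.2113 [190. 142.  87.]
[312 208  28  32 691] [325. 224.] zmax 0.0840 top x 0.4226 0.4641 y 0.2781 0.3193 med 0.4443 0.2991 [235. 188. 111.]
[ 366  228   62   76 2532] [399. 265.] zmax 0.1057 top x 0.4043 0.4619 y 0.4655 0.5251 med 0.4341 0.4974 [229. 189. 101.]
```

```bash
python3 - <<'E'
from h import *
for n in ["top","scene"]:
    W=np.load(n+"W.npy"); im=np.load(n+"0im.npy"); hsv=cv2.cvtColor(im,cv2.COLOR_RGB2HSV)
    X,Y,Z=W[...,0],W[...,1],W[...,2]
    off={'top':0.0017,'scene':-0.0008}[n]
    for nm,(y0,y1) in dict(red=(-.36,-.05),kraft=(.03,.34)).items():
        m=(X>.52)&(X<.74)&(Y>y0)&(Y<y1)&(Z>0.040+off)&(Z<0.056)
        p=np.stack([X[m],Y[m]],-1).astype(np.float32)
        (cx,cy),(w,h),a=cv2.minAreaRect(p); print(n,nm,m.sum(),cx,cy,w,h,a)
    # cover plate (yellow)
    m=(hsv[...,0]>22)&(hsv[...,0]<34)&(hsv[...,1]>200)&(X>.35)&(X<.53)&(abs(Y-.065)<.08)&(Z<.012)
    p=np.stack([X[m],Y[m]],-1).astype(np.float32); print(n,"cover",m.sum(),cv2.minAreaRect(p))
    m=(hsv[...,0]>22)&(hsv[...,0]<34)&(hsv[...,1]>200)&(X>.35)&(X<.53)&(abs(Y-.065)<.08)&(Z>.02)
    p=np.stack([X[m],Y[m]],-1).astype(np.float32); print(n,"rib",m.sum(),cv2.minAreaRect(p))
im=np.load("top0im.npy"); c=cv2.resize(im[115:260,140:420,::-1],None,fx=2.8,fy=2.8,interpolation=cv2.INTER_CUBIC); cv2.imwrite("pics/crop1.png",c)
im=np.load("scene0im.npy"); c=cv2.resize(im[130:310,180:380,::-1],None,fx=3.3,fy=3.3,interpolation=cv2.INTER_CUBIC); cv2.imwrite("pics/crop2.png",c)
E
```

```text
top red 523 0.6389181613922119 -0.20497757196426392 0.22414325177669525 0.10618741810321808 85.97183990478516
top kraft 720 0.6281405687332153 0.1844262182712555 0.22429382801055908 0.10625842213630676 80.00579833984375
top cover 854 ((0.4412984251976013, 0.0637887716293335), (0.07821039110422134, 0.10023528337478638), 86.23796844482422)
top rib 117 ((0.4406747817993164, 0.062056634575128555), (0.016656313091516495, 0.049411650747060776), 89.20201110839844)
scene red 614 0.6401354074478149 -0.20116597414016724 0.22784462571144104 0.10600186139345169 85.9739761352539
scene kraft 1241 0.6294845342636108 0.1884382963180542 0.22580550611019135 0.10543624311685562 79.95753479003906
scene cover 870 ((0.44109785556793213, 0.06452833116054535), (0.08334971964359283, 0.10516785085201263), 85.43907165527344)
scene rib 111 ((0.44362005591392517, 0.0675230324268341), (0.017058877274394035, 0.04880364611744881), 87.48430633544922)
```

View pics/crop1.png

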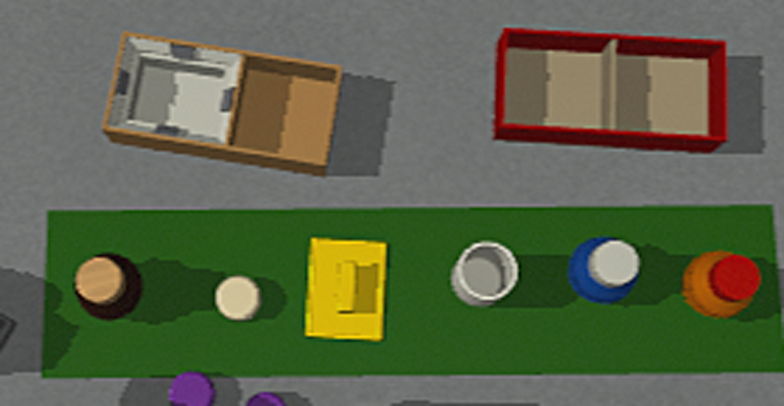

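View pics/crop2.png

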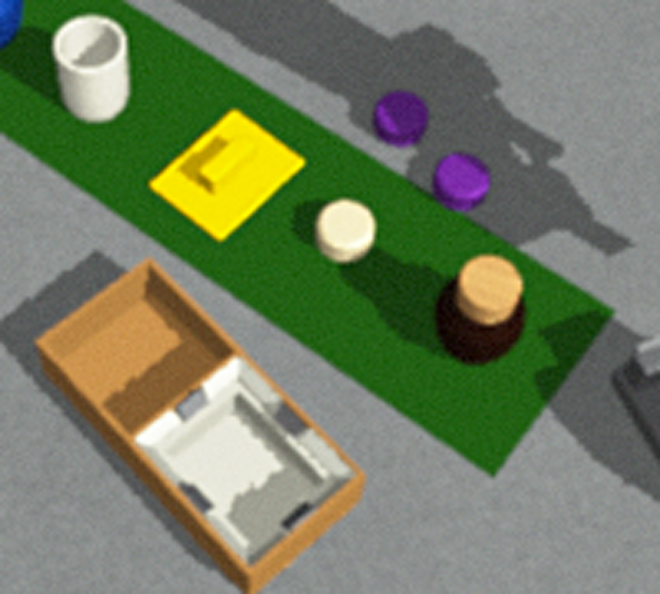

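The crops confirm the stock: the cream cake sits on the mat at crop (238,298), and the purple discs lie off it. The insert is at the +y end of the brown carton. From the fits, the red carton's yaw is -4°, the brown carton's -10° and the cover's about -4°. Next I move to the amber jar.

Request:
move_arm(
  increments="-1 -0.03 0 0.04 0 0.14 0; -1 -0.06 0 0.08 0 0.28 0; -1 -0.09 0 0.118 0 0.42 0; -1 -0.12 0 0.157 0 0.56 0; -1 -0.15 0 0.196 0 0.70 0; -1 -0.18 0 0.236 0 0.84 0; -1 -0.21 0 0.275 0 0.98 0; -1 -0.24 0 0.314 0 1.103 0",
)

```text
time_s: 0.95
tcp_pos: [0.3541, 0.1673, 0.2226]
ee_rot: [[0.004, 0.0, -1.0], [1.0, 0.0, 0.004], [0.0, -1.0, -0.0]]
wrist_force: [1.3, -0.4, -0.4]
gripper_width: 0.998
```

Request:
move_arm(
  increments="-1 -0.045 0 -0.009 0 0 0; -1 -0.092 0 -0.018 0 0 0; -1 -0.139 0 -0.027 0 0 0; -1 -0.186 0 -0.036 0 0 0; -1 -0.233 0 -0.045 0 0 0; -1 -0.28 0 -0.054 0 0 0; -1 -0.32 0 -0.062 0 0 0; -1 -0.36 0 -0.07 0 0 0",
)

```text
time_s: 1.75
tcp_pos: [0.4242, -0.1927, 0.2225]
ee_rot: [[0.001, -0.0, -1.0], [1.0, 0.0, 0.001], [0.0, -1.0, 0.0]]
wrist_force: [0.8, 0.2, 0.3]
gripper_width: 1.0
```

```bash
cat > look.py <<'E'
import sys
from h import *
n=sys.argv[1]; tag=sys.argv[2]
s=sense(); print(s['time_s'],s['tcp_pos'].round(4),s['wrist_force'].round(1),s['gripper_width'])
p=camera_params(n); im,d=capture(n); np.save(f"{tag}d.npy",d); np.save(f"{tag}im.npy",im); np.save(f"{tag}W.npy",cloud(d,p))
cv2.imwrite(f"pics/{tag}.png",im[:,:,::-1])
E
python3 look.py wrist w1
```

```text
1.75 [ 0.4242 -0.1927  0.2225] [0.8 0.2 0.3] 0.999831587648288
```

View pics/w1.png

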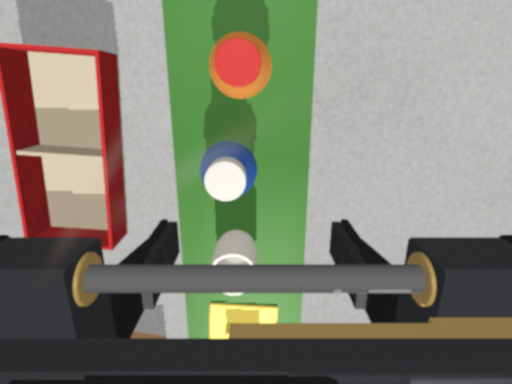

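The wrist view shows the amber jar with its red cap at (238,63), the blue jar at (227,178), the cup at (234,260) and the red carton at left.

```bash
cat > blobs.py <<'E'
import sys
from h import *
tag=sys.argv[1]
W=np.load(tag+"W.npy"); im=np.load(tag+"im.npy"); X,Y,Z=W[...,0],W[...,1],W[...,2]
m=(Z>0.012)&(Z<0.12)&(X>.2)&(X<.75)
m[235:]=False if len(sys.argv)<3 else m[235:]
k,lab,st,c=cv2.connectedComponentsWithStats(m.astype(np.uint8))
for i in range(1,k):
    if st[i,4]<80: continue
    mm=lab==i; zt=np.nanpercentile(Z[mm],95); t=mm&(abs(Z-zt)<0.006)
    p=np.stack([X[t],Y[t]],-1).astype(np.float32)
    a=cv2.minAreaRect(p)
    print(st[i],"z %.4f"%zt,"rect c",np.round(a[0],4),np.round(a[1],4),round(a[2],1),"med",np.median(p,0).round(4),np.median(im[t],0))
E
python3 blobs.py w1
```

```text
[ 209   32   63   67 3275] z 0.0846 rect c [ 0.4402 -0.2946] [0.0413 0.0413] 26.6 med [ 0.4401 -0.2952] [228.  80.  74.]
[   0   43  125  192 9507] z 0.0482 rect c [ 0.6405 -0.207 ] [0.2118 0.1069] 86.0 med [ 0.6464 -0.2206] [192.  54.  55.]
[ 201  141   57   60 2632] z 0.0846 rect c [ 0.4548 -0.1837] [0.0409 0.0404] 89.4 med [ 0.4545 -0.1845] [252. 250. 240.]
```

Request:
move_arm(
  increments="-1 -0.045 0 -0.007 0 0 0; -1 -0.085 0.02 -0.013 0 0 0; -1 -0.102 0.06 -0.016 0 0 0; -1 -0.102 0.1 -0.016 0 0 0; -1 -0.102 0.115 -0.016 0 0 0; -1 -0.102 0.115 -0.016 0 0 0",
)

```text
time_s: 2.4
tcp_pos: [0.4382, -0.2921, 0.1045]
ee_rot: [[0.001, -0.007, -1.0], [1.0, 0.002, 0.001], [0.002, -1.0, 0.007]]
wrist_force: [-0.8, -0.5, -0.2]
gripper_width: 0.998
```

Request:
move_arm(
  increments="-1 0 0.02 0 0 0 0; -1 0 0.035 0 0 0 0; -1 0 0.042 0 0 0 0; -1 0 0.042 0 0 0 0; -1 0 0.042 0 0 0 0",
)

```text
time_s: 2.9
tcp_pos: [0.4413, -0.2929, 0.0667]
ee_rot: [[-0.001, 0.002, -1.0], [1.0, -0.001, -0.001], [-0.001, -1.0, -0.002]]
wrist_force: [0.7, -0.0, 0.6]
gripper_width: 0.999
```

Request:
move_arm(
  increments="1 -0.002 0.001 0 0 0 0; 1 -0.002 0.001 0 0 0 0; 1 -0.002 0.001 0 0 0 0; 1 -0.002 0.001 0 0 0 0; 1 -0.002 0.001 0 0 0 0; 1 -0.002 0.001 0 0 0 0",
)

```text
time_s: 3.5
tcp_pos: [0.4404, -0.2946, 0.0646]
ee_rot: [[0.0, 0.0, -1.0], [1.0, -0.0, 0.0], [-0.0, -1.0, -0.0]]
wrist_force: [0.1, -0.8, -0.1]
gripper_width: 0.541
```

Request:
move_arm(
  increments="1 0 0 0 0 0 0; 1 0 0 0 0 0 0; 1 0 0 0 0 0 0; 1 0 0 0 0 0 0; 1 0 -0.01 0 0 0 0; 1 0 -0.025 0 0 0 0; 1 0 -0.05 0 0 0 0; 1 0 -0.075 0 0 0 0",
)

```text
time_s: 4.3
tcp_pos: [0.4403, -0.2944, 0.1403]
ee_rot: [[0.0, -0.0, -1.0], [1.0, 0.0, 0.0], [0.0, -1.0, 0.0]]
wrist_force: [0.0, -0.7, -2.3]
gripper_width: 0.471
```

Request:
move_arm(
  increments="1 0 -0.025 0 0 0 0; 1 0.005 -0.025 -0.025 0 0 0; 1 0.01 -0.025 -0.06 0 0 0; 1 0.017 -0.025 -0.095 0 0 0; 1 0.024 -0.025 -0.13 0 0 0; 1 0.03 -0.025 -0.163 0 0 0; 1 0.0345 -0.025 -0.187 0 0 0; 1 0.0365 -0.025 -0.1954 0 0 0",
)

```text
time_s: 5.1
tcp_pos: [0.6379, -0.2572, 0.1638]
ee_rot: [[-0.001, 0.0, -1.0], [1.0, 0.0, -0.001], [0.0, -1.0, -0.0]]
wrist_force: [-1.0, 0.1, -2.6]
gripper_width: 0.473
```

Request:
move_arm(
  increments="1 0 0 0 0 0 0; 1 0 0.02 0 0 0 0; 1 0 0.045 0 0 0 0; 1 0 0.065 0 0 0 0; 1 0 0.08 0 0 0 0; 1 0 0.08 0 0 0 0",
)

```text
time_s: 5.7
tcp_pos: [0.6333, -0.258, 0.0822]
ee_rot: [[0.001, -0.005, -1.0], [1.0, 0.002, 0.001], [0.002, -1.0, 0.005]]
wrist_force: [0.2, -0.0, -2.4]
gripper_width: 0.469
```

Request:
move_arm(
  increments="1 0 0.005 0 0 0 0; 1 0 0.01 0 0 0 0; 1 0 0.013 0 0 0 0; 1 0 0.013 0 0 0 0; 1 0 0.013 0 0 0 0",
)

```text
time_s: 6.2
tcp_pos: [0.636, -0.2582, 0.0719]
ee_rot: [[-0.0, 0.001, -1.0], [1.0, -0.0, -0.0], [-0.0, -1.0, -0.001]]
wrist_force: [0.1, -0.3, -2.1]
gripper_width: 0.475
```

Request:
move_arm(
  increments="1 0 0.002 0 0 0 0; 1 0 0.003 0 0 0 0; 1 0 0.003 0 0 0 0; 1 0 0.003 0 0 0 0",
)

```text
time_s: 6.6
tcp_pos: [0.6359, -0.2582, 0.0686]
ee_rot: [[-0.0, 0.0, -1.0], [1.0, -0.0, -0.0], [-0.0, -1.0, -0.0]]
wrist_force: [-0.5, -0.7, -1.1]
gripper_width: 0.472
```

Request:
move_arm(
  increments="-1 0 0.0005 0 0 0 0; -1 0 0.0005 0 0 0 0; -1 0 0.0005 0 0 0 0; -1 0 0.0005 0 0 0 0; -1 0 0 0 0 0 0; -1 0 -0.02 0 0 0 0; -1 0 -0.06 0 0 0 0; -1 0 -0.1 0 0 0 0",
)

```text
time_s: 7.4
tcp_pos: [0.6353, -0.2581, 0.1689]
ee_rot: [[-0.0, -0.002, -1.0], [1.0, 0.0, -0.0], [0.0, -1.0, 0.002]]
wrist_force: [0.6, -0.1, -0.2]
gripper_width: 0.991
```

Request:
move_arm(
  increments="-1 0.036 -0.01 0.024 0 0 0; -1 0.072 -0.02 0.049 0 0 0; -1 0.108 -0.03 0.073 0 0 0; -1 0.144 -0.04 0.097 0 0 0; -1 0.18 -0.05 0.122 0 0 0; -1 0.22 -0.05 0.149 0 0 0; -1 0.258 -0.05 0.175 0 0 0; -1 0.288 -0.05 0.195 0 0 0",
)

```text
time_s: 8.2
tcp_pos: [0.4392, 0.0312, 0.2191]
ee_rot: [[-0.001, 0.001, -1.0], [1.0, 0.001, -0.001], [0.001, -1.0, -0.001]]
wrist_force: [0.6, 0.1, -0.1]
gripper_width: 0.999
```

```bash
python3 look.py wrist w2; python3 blobs.py w2
```

```text
8.2 [0.4392 0.0312 0.2191] [ 0.6  0.1 -0.1] 0.9994455046928644
[   0    0  113   53 2281] z 0.0485 rect c [ 0.6417 -0.1102] [0.0433 0.0953] 86.2 med [ 0.6117 -0.0923] [195.  51.  52.]
[ 215   38   59   63 1405] z 0.0705 rect c [ 0.4506 -0.0652] [0.0547 0.0547] 1.1 med [ 0.4512 -0.0685] [246. 244. 232.]
[232 178  42  19 666] z 0.0272 rect c [0.4426 0.0669] [0.0184 0.0499] 86.0 med [0.4432 0.0655] [255. 242. 127.]
[  60  188  101   47 2291] z 0.0484 rect c [0.6139 0.102 ] [0.049  0.1046] 80.6 med [0.6218 0.084 ] [200. 166. 122.]
```

View pics/w2.png

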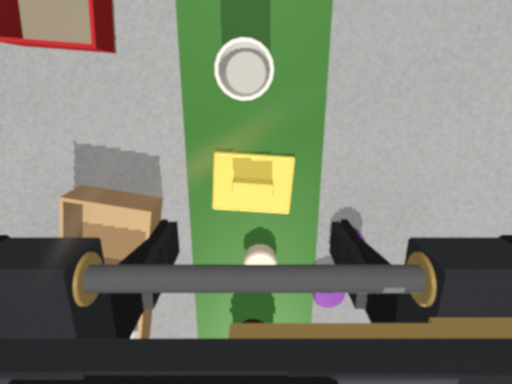

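The cup's mouth is centred at pixel (244,69), which the depth puts at (0.4506,-0.0655). The cover rib is at (253,185).

Request:
move_arm(
  increments="-1 -0.045 0 -0.006 0 0 0; -1 -0.085 0.02 -0.0114 0 0 0; -1 -0.097 0.06 -0.0114 0 0 0; -1 -0.097 0.1 -0.0114 0 0 0; -1 -0.097 0.12 -0.0114 0 0 0; -1 -0.097 0.12 -0.0114 0 0 0; -1 -0.097 0.12 -0.0114 0 0 0",
)

```text
time_s: 8.95
tcp_pos: [0.453, -0.0672, 0.0992]
ee_rot: [[-0.001, 0.001, -1.0], [1.0, -0.0, -0.001], [-0.0, -1.0, -0.001]]
wrist_force: [0.2, 0.1, -0.4]
gripper_width: 0.997
```

Request:
move_arm(
  increments="-1 0 0.02 0 0 0 0; -1 0 0.04 0 0 0 0; -1 0 0.052 0 0 0 0; -1 0 0.052 0 0 0 0; -1 0 0.052 0 0 0 0; -1 0 0.052 0 0 0 0",
)

```text
time_s: 9.55
tcp_pos: [0.4536, -0.0668, 0.0481]
ee_rot: [[-0.001, 0.003, -1.0], [1.0, 0.0, -0.001], [0.0, -1.0, -0.003]]
wrist_force: [0.5, 0.7, -1.1]
gripper_width: 0.997
```

Request:
move_arm(
  increments="1 0.001 0 0.003 0 0 0; 1 0.001 0 0.003 0 0 0; 1 0.001 0 0.003 0 0 0; 1 0.001 0 0.003 0 0 0; 1 0.001 0 0.003 0 0 0; 1 0.001 0 0.003 0 0 0; 1 0.001 0 0.003 0 0 0; 1 0.001 0 0.003 0 0 0",
)

```text
time_s: 10.35
tcp_pos: [0.4493, -0.0662, 0.0466]
ee_rot: [[0.0, -0.0, -1.0], [1.0, -0.0, 0.0], [-0.0, -1.0, 0.0]]
wrist_force: [-0.5, 0.4, 0.8]
gripper_width: 0.624
```

Request:
move_arm(
  increments="1 0 -0.005 0 0 0 0; 1 0 -0.02 0 0 0 0; 1 0 -0.045 0 0 0 0; 1 0 -0.07 0 0 0 0; 1 0 -0.09 0 0 0 0; 1 0 -0.1 0 0 0 0",
)

```text
time_s: 10.95
tcp_pos: [0.4499, -0.066, 0.1484]
ee_rot: [[-0.0, 0.003, -1.0], [1.0, 0.001, -0.0], [0.001, -1.0, -0.003]]
wrist_force: [-0.1, -0.4, -0.8]
gripper_width: 0.625
```

Request:
move_arm(
  increments="1 -0.008 0 -0.02 0 0 0; 1 -0.021 0 -0.05 0 0 0; 1 -0.036 0 -0.085 0 0 0; 1 -0.051 0 -0.12 0 0 0; 1 -0.066 0 -0.155 0 0 0; 1 -0.077 0 -0.182 0 0 0; 1 -0.082 0 -0.1935 0 0 0; 1 -0.082 0 -0.1935 0 0 0",
)

```text
time_s: 11.75
tcp_pos: [0.6433, -0.1488, 0.1444]
ee_rot: [[0.001, -0.002, -1.0], [1.0, 0.0, 0.001], [0.0, -1.0, 0.002]]
wrist_force: [-0.5, 0.5, -1.2]
gripper_width: 0.625
```

Request:
move_arm(
  increments="1 0 0.02 0 0 0 0; 1 0 0.045 0 0 0 0; 1 0 0.07 0 0 0 0; 1 0 0.085 0 0 0 0; 1 0 0.09 0 0 0 0; 1 0 0.09 0 0 0 0; 1 0 0.09 0 0 0 0",
)

```text
time_s: 12.45
tcp_pos: [0.6435, -0.1482, 0.0578]
ee_rot: [[-0.0, 0.002, -1.0], [1.0, -0.0, -0.0], [-0.0, -1.0, -0.002]]
wrist_force: [0.6, 0.8, -0.3]
gripper_width: 0.624
```

Request:
move_arm(
  increments="1 0 0.003 0 0 0 0; 1 0 0.006 0 0 0 0; 1 0 0.006 0 0 0 0; 1 0 0.006 0 0 0 0",
)

```text
time_s: 12.85
tcp_pos: [0.6427, -0.1482, 0.0507]
ee_rot: [[0.0, 0.0, -1.0], [1.0, -0.0, 0.0], [-0.0, -1.0, -0.0]]
wrist_force: [0.7, 1.0, -1.1]
gripper_width: 0.629
```

Request:
move_arm(
  increments="1 0 0.001 0 0 0 0; 1 0 0.0015 0 0 0 0; 1 0 0.0015 0 0 0 0; 1 0 0.0015 0 0 0 0",
)

```text
time_s: 13.25
tcp_pos: [0.6427, -0.1482, 0.0506]
ee_rot: [[-0.0, 0.0, -1.0], [1.0, -0.0, -0.0], [-0.0, -1.0, -0.0]]
wrist_force: [-2.7, 1.4, 5.1]
gripper_width: 0.625
```

Request:
move_arm(
  increments="-0.6 0 -0.0015 0 0 0 0; -0.6 0 -0.0015 0 0 0 0; -0.6 0 -0.0015 0 0 0 0; -0.6 0 -0.0015 0 0 0 0; -0.6 0 -0.01 0 0 0 0; -0.6 0 -0.03 0 0 0 0; -1 0 -0.07 0 0 0 0; -1 0 -0.12 0 0 0 0",
)

```text
time_s: 14.05
tcp_pos: [0.6414, -0.1481, 0.1686]
ee_rot: [[0.0, -0.005, -1.0], [1.0, 0.0, 0.0], [0.0, -1.0, 0.005]]
wrist_force: [1.8, 0.7, -0.3]
gripper_width: 0.906
```

Request:
move_arm(
  increments="-1 0.03 -0.01 0.009 0 0 0; -1 0.075 -0.025 0.02 0 0 0; -1 0.12 -0.04 0.033 0 0 0; -1 0.165 -0.06 0.046 0 0 0; -1 0.21 -0.08 0.06 0 0 0; -1 0.255 -0.08 0.072 0 0 0; -1 0.3 -0.08 0.083 0 0 0; -1 0.345 -0.08 0.095 0 0 0",
)

```text
time_s: 14.85
tcp_pos: [0.547, 0.1986, 0.2503]
ee_rot: [[-0.0, 0.002, -1.0], [1.0, 0.001, -0.0], [0.001, -1.0, -0.002]]
wrist_force: [1.1, 0.7, 0.5]
gripper_width: 0.998
```

Request:
move_arm(
  increments="-1 0.04 0 0.012 0 0 0; -1 0.08 0 0.024 0 0 0; -1 0.12 0 0.034 0 0 0; -1 0.15 0 0.041 0 0 0; -1 0.163 0 0.045 0 0 0; -1 0.163 0 0.045 0 0 0; -1 0.163 0 0.045 0 0 0",
)

```text
time_s: 15.55
tcp_pos: [0.5028, 0.3592, 0.2493]
ee_rot: [[0.0, -0.0, -1.0], [1.0, -0.0, 0.0], [-0.0, -1.0, 0.0]]
wrist_force: [-0.0, -0.7, 0.3]
gripper_width: 1.003
```

```bash
python3 look.py wrist w3; python3 blobs.py w3; python3 look.py top t3; python3 - <<'E'
import numpy as np,cv2
im=np.load("t3im.npy")[115:260,140:420,::-1]; cv2.imwrite("pics/t3c.png",cv2.resize(im,None,fx=2.8,fy=2.8,interpolation=cv2.INTER_CUBIC))
E
```

```text
15.55 [0.5028 0.3592 0.2493] [-0.  -0.7  0.3] 1.0027164974471166
[  80    0  111  115 7055] z 0.0483 rect c [0.639  0.2411] [0.1186 0.1052] 80.3 med [0.6543 0.2541] [205. 181. 142.]
[300   0  35  13 301] z 0.0247 rect c [0.4336 0.191 ] [0.0096 0.0357] 89.3 med [0.4339 0.1902] [255.  250.5 226. ]
[ 377   11   42   43 1352] z 0.0247 rect c [0.34   0.2186] [0.043  0.0428] 85.6 med [0.341  0.2185] [161.  90. 188.]
[ 279   77   57   57 2579] z 0.0846 rect c [0.443  0.2983] [0.0412 0.0409] 0.6 med [0.4432 0.2983] [242. 211. 167.]
[ 289  180   80   55 2342] z 0.0573 rect c [0.3994 0.4386] [0.0593 0.0549] 63.7 med [0.3915 0.4204] [167. 165. 164.]
15.6 [0.503  0.3588 0.2493] [ 0.6 -0.5 -0.2] 0.9989945901564975
```

View pics/w3.png

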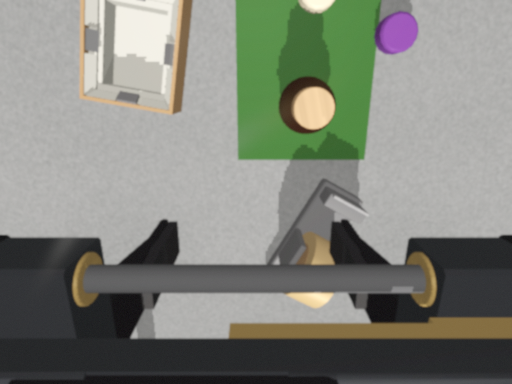

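View pics/t3c.png

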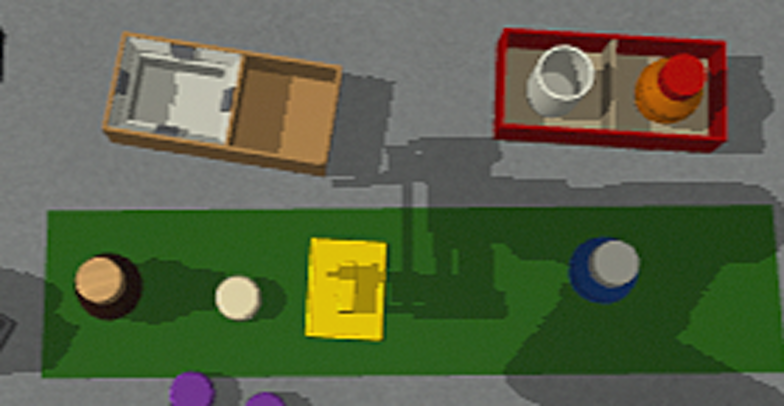

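The cup and amber jar stand upright in separate red compartments. The brown jar's pale cap is at wrist pixel (313,106), at (0.443,0.298). I take it next.

Request:
move_arm(
  increments="-1 -0.03 0.01 0.03 0 0 0; -1 -0.055 0.03 0.054 0 0 0; -1 -0.061 0.07 0.06 0 0 0; -1 -0.061 0.11 0.06 0 0 0; -1 -0.061 0.14 0.06 0 0 0; -1 -0.061 0.149 0.06 0 0 0; -1 -0.061 0.149 0.06 0 0 0",
)

```text
time_s: 16.35
tcp_pos: [0.4428, 0.2977, 0.0994]
ee_rot: [[0.001, -0.001, -1.0], [1.0, -0.002, 0.001], [-0.002, -1.0, 0.001]]
wrist_force: [-0.3, -0.1, 0.1]
gripper_width: 1.004
```

Request:
move_arm(
  increments="-1 0 0.02 0 0 0 0; -1 0 0.033 0 0 0 0; -1 0 0.035 0 0 0 0; -1 0 0.035 0 0 0 0; -1 0 0.035 0 0 0 0; -1 0 0.035 0 0 0 0",
)

```text
time_s: 16.95
tcp_pos: [0.4433, 0.2995, 0.0663]
ee_rot: [[-0.0, 0.002, -1.0], [1.0, 0.002, -0.0], [0.002, -1.0, -0.002]]
wrist_force: [0.2, 0.4, 0.4]
gripper_width: 1.001
```

Request:
move_arm(
  increments="1 -0.001 0.001 0 0 0 0; 1 -0.001 0.001 0 0 0 0; 1 -0.001 0.001 0 0 0 0; 1 -0.001 0.001 0 0 0 0; 1 -0.001 0.001 0 0 0 0; 1 -0.001 0.001 0 0 0 0; 1 -0.001 0.001 0 0 0 0; 1 -0.001 0.001 0 0 0 0",
)

```text
time_s: 17.75
tcp_pos: [0.4426, 0.2978, 0.064]
ee_rot: [[-0.0, -0.0, -1.0], [1.0, -0.0, -0.0], [-0.0, -1.0, 0.0]]
wrist_force: [-0.9, 0.3, -0.0]
gripper_width: 0.469
```

Request:
move_arm(
  increments="1 0 0 0 0 0 0; 1 0 0 0 0 0 0; 1 0 -0.01 0 0 0 0; 1 0 -0.03 0 0 0 0; 1 0 -0.06 0 0 0 0; 1 0 -0.09 0 0 0 0; 1 0 -0.1 0 0 0 0; 1 0 -0.1 0 0 0 0",
)

```text
time_s: 18.55
tcp_pos: [0.4432, 0.2985, 0.1656]
ee_rot: [[0.0, 0.002, -1.0], [1.0, 0.003, 0.0], [0.003, -1.0, -0.002]]
wrist_force: [-1.2, -0.4, -2.3]
gripper_width: 0.477
```

Request:
move_arm(
  increments="1 -0.015 0 -0.015 0 0 0; 1 -0.04 0 -0.041 0 0 0; 1 -0.07 0 -0.071 0 0 0; 1 -0.1 0 -0.102 0 0 0; 1 -0.13 0 -0.132 0 0 0; 1 -0.155 0 -0.158 0 0 0; 1 -0.172 0 -0.175 0 0 0; 1 -0.172 0 -0.175 0 0 0",
)

```text
time_s: 19.35
tcp_pos: [0.6183, 0.1231, 0.1608]
ee_rot: [[0.004, -0.004, -1.0], [1.0, -0.002, 0.004], [-0.002, -1.0, 0.004]]
wrist_force: [-0.3, 0.6, -3.8]
gripper_width: 0.473
```

Request:
move_arm(
  increments="1 0 0.02 0 0 0 0; 1 0 0.045 0 0 0 0; 1 0 0.07 0 0 0 0; 1 0 0.085 0 0 0 0; 1 0 0.09 0 0 0 0; 1 0 0.09 0 0 0 0; 1 0 0.09 0 0 0 0",
)

```text
time_s: 20.05
tcp_pos: [0.6179, 0.1263, 0.0745]
ee_rot: [[-0.001, 0.001, -1.0], [1.0, 0.0, -0.001], [0.0, -1.0, -0.001]]
wrist_force: [0.4, 0.1, -1.6]
gripper_width: 0.472
```

Request:
move_arm(
  increments="1 0 0.003 0 0 0 0; 1 0 0.005 0 0 0 0; 1 0 0.0065 0 0 0 0; 1 0 0.0065 0 0 0 0; 1 0 0.0065 0 0 0 0",
)

```text
time_s: 20.55
tcp_pos: [0.6179, 0.1259, 0.068]
ee_rot: [[-0.0, 0.001, -1.0], [1.0, 0.0, -0.0], [0.0, -1.0, -0.001]]
wrist_force: [-1.3, 0.1, 0.4]
gripper_width: 0.474
```

Request:
move_arm(
  increments="-1 0 0 0 0 0 0; -1 0 0 0 0 0 0; -1 0 0 0 0 0 0; -1 0 0 0 0 0 0; -1 0 0 0 0 0 0; -1 0 -0.03 0 0 0 0; -1 0 -0.08 0 0 0 0; -1 0 -0.13 0 0 0 0",
)

```text
time_s: 21.35
tcp_pos: [0.6172, 0.1255, 0.1983]
ee_rot: [[-0.0, -0.002, -1.0], [1.0, -0.001, -0.0], [-0.001, -1.0, 0.002]]
wrist_force: [1.2, 0.1, 0.7]
gripper_width: 0.991
```

Request:
move_arm(
  increments="-1 0.03 -0.01 0.02 0 0 0; -1 0.07 -0.02 0.045 0 0 0; -1 0.11 -0.04 0.07 0 0 0; -1 0.15 -0.05 0.095 0 0 0; -1 0.18 -0.05 0.115 0 0 0; -1 0.184 -0.05 0.12 0 0 0; -1 0.184 -0.05 0.12 0 0 0",
)

```text
time_s: 22.05
tcp_pos: [0.4969, 0.3105, 0.2475]
ee_rot: [[-0.002, -0.0, -1.0], [1.0, -0.0, -0.002], [-0.0, -1.0, 0.0]]
wrist_force: [0.4, 0.0, 0.2]
gripper_width: 0.998
```

```bash
python3 look.py wrist w4; python3 blobs.py w4
```

```text
22.05 [0.4969 0.3105 0.2475] [0.4 0.  0.2] 0.9981647964783401
[  81    0  113  157 8999] z 0.0483 rect c [0.6346 0.2173] [0.1671 0.105 ] 80.3 med [0.6438 0.2223] [208. 181. 141.]
[112   0  59  19 817] z 0.0603 rect c [0.6184 0.1509] [0.0403 0.009 ] 0.1 med [0.6168 0.1502] [65. 38. 28.]
[ 394    0   43   33 1152] z 0.0248 rect c [0.3192 0.1529] [0.0308 0.0431] 89.1 med [0.3204 0.1506] [161.  90. 188.]
[ 292   16   39   42 1276] z 0.0248 rect c [0.4336 0.1745] [0.0419 0.0426] 2.9 med [0.4339 0.1742] [255. 251. 226.]
[ 368   58   40   40 1200] z 0.0249 rect c [0.3398 0.2184] [0.0428 0.0422] 82.0 med [0.3408 0.2177] [162.  90. 188.]
[304 215  28  20 380] z 0.0525 rect c [0.4085 0.4041] [0.0141 0.0064] 11.9 med [0.4094 0.4035] [114.  113.  112.5]
```

View pics/w4.png

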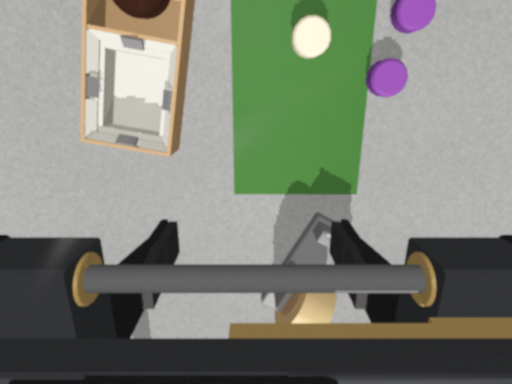

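The cream cake is at (311,37), and the purple discs at (413,12) and (387,77) are the look-alikes. The cake measures (0.4336,0.1745), top at 0.0248. Next I measure the insert's well.

```bash
python3 - <<'E'
from h import *
c,s=np.cos(np.radians(-10)),np.sin(np.radians(-10)); R=np.array([[c,-s],[s,c]])
o=np.array([.6295,.1875])
for tag in ["w3","w4","top","scene"]:
    W=np.load(tag+"W.npy")
    L=(W[...,:2]-o)@R; Z=W[...,2]
    m=(abs(L[...,0])<.056)&(L[...,1]>-.02)&(L[...,1]<.118)&(Z>-.004)&(Z<.06)
    if tag.startswith("w"): m[228:]=False
    x,y,z=L[...,0][m],L[...,1][m],Z[m]
    print(tag,m.sum(),np.histogram(z,bins=np.arange(-.004,.056,.004))[0])
    q=z>.043; print(" rim x",np.percentile(x[q],[1,99]).round(4),"y max",np.percentile(y[q],99).round(4))
    q=(z<.010); print(" floor x",np.percentile(x[q],[1,99]).round(4),"y",np.percentile(y[q],[1,99]).round(4))
    for lo,hi in [(.022,.03),(.03,.037),(.037,.042)]:
        q=(z>lo)&(z<hi); 
        if q.sum()>5: print(" ",lo,q.sum(),"x",np.percentile(x[q],[1,50,99]).round(4),"y",np.percentile(y[q],[1,50,99]).round(4))
im=np.load("w4im.npy"); cv2.imwrite("pics/w4c.png",cv2.resize(im[0:170,60:210,::-1],None,fx=3.5,fy=3.5,interpolation=cv2.INTER_CUBIC))
E
```

```text
w3 11904 [ 278 1667 2656  248  246  268  275  278  310 1525  814 1158 1655  526]
 rim x [-0.0523  0.0517] y max 0.1132
 floor x [-0.0555  0.0341] y [-0.0066  0.1062]
  0.022 572 x [-0.0525  0.0269  0.0347] y [-0.0065  0.0422  0.1077]
  0.03 1811 x [-0.0524 -0.0001  0.0402] y [-0.0008  0.0511  0.1038]
  0.037 1259 x [-0.0524  0.0084  0.0473] y [-0.0027  0.0687  0.1078]
w4 12862 [ 224 1619 2581  229  238  241  255  254  288 1540  968 1487 2322  616]
 rim x [-0.0524  0.0517] y max 0.113
 floor x [-0.0555  0.0375] y [-0.0194  0.1036]
  0.022 497 x [-0.0527  0.0332  0.0484] y [-0.0187  0.0492  0.1097]
  0.03 1866 x [-0.0525  0.0118  0.0478] y [-0.0167  0.0414  0.1028]
  0.037 1487 x [-0.0525  0.0169  0.0478] y [-0.0149  0.0377  0.1072]
top 1934 [ 44 296 334  52  40  55  32  48  67 194 165 207 267 129]
 rim x [-0.0534  0.051 ] y max 0.1083
 floor x [-0.0554  0.0341] y [-0.0193  0.1071]
  0.022 94 x [-0.0537 -0.0133  0.0465] y [-0.0186  0.0435  0.1057]
  0.03 269 x [-0.0538  0.0065  0.0433] y [-0.0175  0.0525  0.0988]
  0.037 223 x [-0.0533 -0.0121  0.0466] y [-0.0178  0.0511  0.1053]
scene 3249 [213 676 317  83  77  78  75  79 190 283 288 357 466  67]
 rim x [-0.052   0.0521] y max 0.1133
 floor x [-0.0469  0.0556] y [-0.0102  0.1173]
  0.022 178 x [-0.0468  0.0023  0.0522] y [-0.0129  0.0506  0.1136]
  0.03 483 x [-0.0447 -0.0032  0.052 ] y [-0.0087  0.051   0.1132]
  0.037 377 x [-0.048   0.0009  0.0521] y [-0.0156  0.0465  0.1134]
```

View pics/w4c.png

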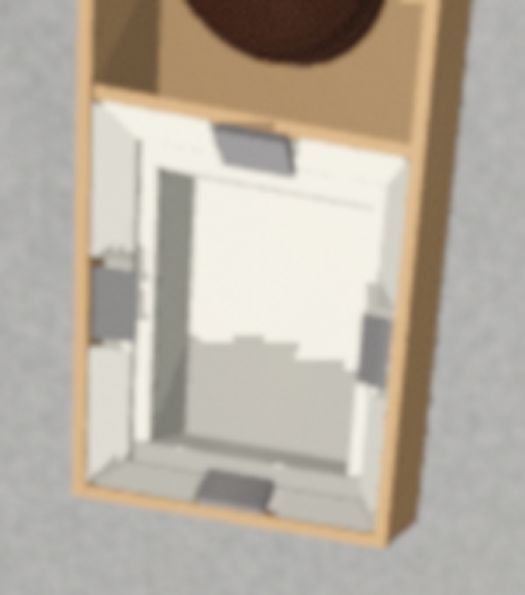

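```bash
python3 - <<'E'
from h import *
c,s=np.cos(np.radians(-10)),np.sin(np.radians(-10)); R=np.array([[c,-s],[s,c]])
o=np.array([.6294,.1886])
for tag in ["w3","w4"]:
    W=np.load(tag+"W.npy"); L=(W[...,:2]-o)@R; Z=W[...,2].copy(); Z[228:]=np.nan
    for nm,a,b in [("along y",0,1),("along x",1,0)]:
        for cc in ([-.025,.025] if a==0 else [.02,.08]):
            m=(abs(L[...,a]-cc)<.004)&(Z>-.004)&(Z<.06)
            q=L[...,b][m]; z=Z[m]
            rng=np.arange(-.02,.122,.002) if b==1 else np.arange(-.056,.058,.002)
            print(tag,nm,cc," ".join("%d:%d"%(round((t+.001)*1e3),round(np.median(z[(q>=t)&(q<t+.002)])*1e3)) for t in rng if ((q>=t)&(q<t+.002)).sum()>0))
E
```

```text
w3 along y -0.025 -3:37 -1:34 1:34 3:34 5:24 7:5 9:4 11:4 13:4 15:5 17:4 19:4 21:4 23:4 25:4 27:5 29:4 31:5 33:4 35:4 37:4 39:4 41:4 43:4 45:4 47:4 49:5 51:4 53:5 55:4 57:4 59:4 61:4 63:5 65:4 67:4 69:5 71:4 73:4 75:4 77:4 79:5 81:4 83:4 85:5 87:4 89:4 91:4 93:21 95:34 97:34 99:34 101:38 103:40 105:42 107:44 109:47 111:48 113:47 119:0 121:0
w3 along y 0.025 5:21 7:4 9:4 11:4 13:4 15:5 17:4 19:4 21:4 23:4 25:4 27:4 29:5 31:4 33:4 35:5 37:4 39:4 41:4 43:4 45:5 47:4 49:4 51:4 53:5 55:5 57:4 59:4 61:4 63:4 65:4 67:4 69:4 71:4 73:4 75:5 77:4 79:5 81:4 83:5 85:4 87:4 89:4 91:4 93:12 95:34 97:34 99:34 101:37 103:40 105:42 107:43 109:47 111:48 113:48 119:-1 121:-1
w3 along x 0.02 -55:-1 -53:0 -51:30 -49:47 -47:45 -45:43 -43:41 -41:40 -39:37 -37:34 -35:34 -33:33 -25:4 -23:4 -21:4 -19:4 -17:4 -15:4 -13:5 -11:4 -9:5 -7:5 -5:4 -3:4 -1:5 1:4 3:4 5:4 7:4 9:4 11:4 13:4 15:4 17:4 19:5 21:4 23:4 25:4 27:4 29:4 31:4 33:12 35:22 37:34 39:35 41:39 43:41 45:43 47:45 49:47 51:47
w3 along x 0.08 -55:0 -53:23 -51:33 -49:48 -47:45 -45:43 -43:41 -41:39 -39:38 -37:34 -35:34 -33:33 -27:5 -25:4 -23:5 -21:4 -19:4
[... 850 characters left out ...]
5 87:4 89:4 91:4 93:17 95:34 97:34 99:34 101:38 103:39 105:42 107:44 109:47 111:48 113:48
w4 along x 0.02 -55:0 -53:6 -51:28 -49:47 -47:45 -45:44 -43:42 -41:39 -39:38 -37:34 -35:34 -25:4 -23:4 -21:4 -19:5 -17:5 -15:4 -13:5 -11:4 -9:4 -7:5 -5:4 -3:4 -1:4 1:4 3:4 5:5 7:4 9:4 11:4 13:4 15:5 17:4 19:4 21:5 23:5 25:4 27:4 29:5 31:4 33:14 35:22 37:34 39:36 41:39 43:41 45:43 47:46 49:47 51:48 53:47
w4 along x 0.08 -55:0 -53:20 -51:42 -49:48 -47:46 -45:43 -43:42 -41:39 -39:38 -37:33 -35:34 -25:4 -23:4 -21:4 -19:4 -17:5 -15:4 -13:4 -11:5 -9:4 -7:4 -5:4 -3:4 -1:4 1:4 3:5 5:4 7:5 9:4 11:4 13:4 15:5 17:4 19:4 21:5 23:5 25:5 27:4 29:4 31:4 33:16 35:25 37:33 39:36 41:39 43:42 45:43 47:45 49:47 51:48 53:47
```

The well's centre comes out at (0.638,0.237) with yaw -10°. The ledge reads 34 mm and the floor 4 mm, as specified. Now I pick the cake.

Request:
move_arm(
  increments="-1 -0.04 0 0.018 0 0 0; -1 -0.085 0.01 0.04 0 0 0; -1 -0.12 0.04 0.056 0 0 0; -1 -0.136 0.08 0.0633 0 0 0; -1 -0.136 0.125 0.0633 0 0 0; -1 -0.136 0.165 0.0633 0 0 0; -1 -0.136 0.1875 0.0633 0 0 0; -1 -0.136 0.1875 0.0633 0 0 0",
)

```text
time_s: 22.9
tcp_pos: [0.4329, 0.1708, 0.0571]
ee_rot: [[0.003, -0.006, -1.0], [1.0, -0.005, 0.003], [-0.005, -1.0, 0.006]]
wrist_force: [-0.5, -0.3, -0.0]
gripper_width: 1.001
```

Request:
move_arm(
  increments="-1 0 0.02 0 0 0 0; -1 0 0.04 0 0 0 0; -1 0 0.05 0 0 0 0; -1 0 0.052 0 0 0 0; -1 0 0.052 0 0 0 0; -1 0 0.052 0 0 0 0",
)

```text
time_s: 23.5
tcp_pos: [0.4352, 0.1743, 0.009]
ee_rot: [[-0.0, 0.002, -1.0], [1.0, 0.001, -0.0], [0.001, -1.0, -0.002]]
wrist_force: [-0.4, 0.1, -1.4]
gripper_width: 0.999
```

Request:
move_arm(
  increments="1 0 0.001 0.001 0 0 0; 1 0 0.001 0.001 0 0 0; 1 0 0.001 0.001 0 0 0; 1 0 0.001 0.001 0 0 0; 1 0 0.001 0.001 0 0 0; 1 0 0.001 0.001 0 0 0; 1 0 0.001 0.001 0 0 0; 1 0 0.001 0.001 0 0 0",
)

```text
time_s: 24.3
tcp_pos: [0.4334, 0.1738, 0.0071]
ee_rot: [[-0.0, -0.0, -1.0], [1.0, -0.0, -0.0], [-0.0, -1.0, 0.0]]
wrist_force: [-0.2, -0.8, 0.0]
gripper_width: 0.491
```

Request:
move_arm(
  increments="1 0 0 0 0 0 0; 1 0 -0.02 0 0 0 0; 1 0 -0.05 0 0 0 0; 1 0 -0.08 0 0 0 0; 1 0 -0.1 0 0 0 0; 1 0 -0.1 0 0 0 0",
)

```text
time_s: 24.9
tcp_pos: [0.4351, 0.1751, 0.1098]
ee_rot: [[-0.001, 0.006, -1.0], [1.0, 0.004, -0.001], [0.004, -1.0, -0.006]]
wrist_force: [0.2, 0.5, -0.7]
gripper_width: 0.489
```

Request:
move_arm(
  increments="1 0.006 0 -0.02 0 -0.14 0; 1 0.014 0 -0.045 0 -0.28 0; 1 0.022 0 -0.072 0 -0.42 0; 1 0.03 0 -0.1 0 -0.56 0; 1 0.039 0 -0.128 0 -0.7 0; 1 0.047 0 -0.154 0 -0.84 0; 1 0.055 0 -0.18 0 -0.98 0; 1 0.063 0 -0.2045 0 -1.12 0",
)

```text
time_s: 25.7
tcp_pos: [0.6383, 0.2367, 0.1049]
ee_rot: [[-0.902, -0.003, -0.431], [0.431, -0.001, -0.902], [0.002, -1.0, 0.002]]
wrist_force: [-0.3, -0.5, -0.1]
gripper_width: 0.496
```

Request:
move_arm(
  increments="1 0 0 0 0 -0.14 0; 1 0 0 0 0 -0.276 0; 1 0 0 0 0 -0.276 0; 1 0 0 0 0 -0.276 0",
)

```text
time_s: 26.1
tcp_pos: [0.6373, 0.2366, 0.1057]
ee_rot: [[-0.984, -0.002, -0.177], [0.177, -0.001, -0.984], [0.002, -1.0, 0.001]]
wrist_force: [0.3, 0.2, -0.8]
gripper_width: 0.491
```

```bash
python3 look.py wrist w5; python3 - <<'E'
from h import *
s=sense();p=s['tcp_pos'];R=s['ee_rot']
Rt=np.array([[-np.sin(np.radians(80)),0,-np.cos(np.radians(80))],[np.cos(np.radians(80)),0,-np.sin(np.radians(80))],[0,-1,0]])
print(R.round(3)); print([a.round(4) for a in rel([.6379,.2369,.06],Rt,p,R)])
E
```

```text
26.1 [0.6373 0.2366 0.1057] [ 0.3  0.2 -0.8] 0.4907219663876667
[[-0.984 -0.001 -0.176]
 [ 0.176 -0.001 -0.984]
 [ 0.001 -1.     0.001]]
[array([-0.0005,  0.0461, -0.0004]), array([-0.001 , -0.0027,  0.0012])]
```

View pics/w5.png

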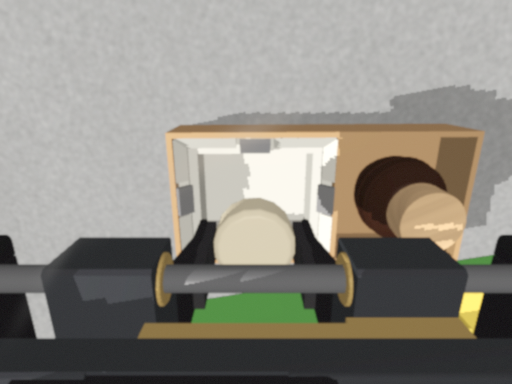

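With the jaws along y, the gripper's body would come within a few mm of the brown jar's cap at full depth. I turn the jaws 38° off y so that both the body and the fingers clear.

Request:
move_arm(
  increments="1 0 0 0 0 0.14 0; 1 0 0 0 0 0.28 0; 1 0 0 0 0 0.42 0; 1 0 0 0 0 0.56 0; 1 -0.0005 0 -0.0004 0 0.66 0; 1 -0.0005 0.02 -0.0004 0 0.66 0; 1 -0.0005 0.046 -0.0004 0 0.66 0; 1 -0.0005 0.046 -0.0004 0 0.66 0",
)

```text
time_s: 26.95
tcp_pos: [0.6355, 0.2358, 0.057]
ee_rot: [[-0.669, -0.008, -0.743], [0.743, -0.004, -0.669], [0.003, -1.0, 0.008]]
wrist_force: [-0.2, -0.2, -1.4]
gripper_width: 0.496
```

```bash
cat > st.py <<'E'
import sys
from h import *
x,y,z,phi=map(float,sys.argv[1:5]); f=np.radians(phi)
s=sense();p=s['tcp_pos'];R=s['ee_rot']
Rt=np.array([[-np.sin(f),0,-np.cos(f)],[np.cos(f),0,-np.sin(f)],[0,-1,0]])
print(p.round(4),"phi",np.degrees(np.arctan2(-R[1,2],-R[0,2])).round(2)); print([a.round(4) for a in rel([x,y,z],Rt,p,R)],s['wrist_force'].round(1))
E
python3 st.py .6379 .2369 .03 42
```

```text
[0.6355 0.2358 0.057 ] phi 42.03
[array([-0.0008,  0.0269, -0.0027]), array([-0.0082,  0.0005,  0.0025])] [-0.2 -0.2 -1.4]
```

Request:
move_arm(
  increments="1 0 0.012 0 0 0 0; 1 0 0.025 0 0 0 0; 1 0 0.028 0 0 0 0; 1 0 0.028 0 0 0 0; 1 0 0.028 0 0 0 0; 1 0 0.028 0 0 0 0",
)

```text
time_s: 27.55
tcp_pos: [0.639, 0.2374, 0.0338]
ee_rot: [[-0.671, 0.001, -0.741], [0.741, 0.001, -0.671], [-0.0, -1.0, -0.001]]
wrist_force: [-0.4, -0.8, -0.9]
gripper_width: 0.495
```

```bash
python3 st.py .6379 .2369 .0115 42
```

```text
[0.639  0.2374 0.0338] phi 42.17
[array([0.0003, 0.0223, 0.0012]), array([ 0.0014,  0.003 , -0.0004])] [-0.4 -0.8 -0.9]
```

Request:
move_arm(
  increments="1 0 0.008 0.001 0 0 0; 1 0 0.014 0.001 0 0 0; 1 0 0.019 0.001 0 0 0; 1 0 0.019 0.001 0 0 0; 1 0 0.019 0.001 0 0 0; 1 0 0.019 0.001 0 0 0",
)

```text
time_s: 28.15
tcp_pos: [0.638, 0.2366, 0.0143]
ee_rot: [[-0.671, 0.0, -0.741], [0.741, 0.0, -0.671], [-0.0, -1.0, -0.0]]
wrist_force: [0.2, -0.6, -0.8]
gripper_width: 0.492
```

Request:
move_arm(
  increments="1 0 0.002 0 0 0 0; 1 0 0.0025 0 0 0 0; 1 0 0.0025 0 0 0 0; 1 0 0.0025 0 0 0 0",
)

```text
time_s: 28.55
tcp_pos: [0.6378, 0.2365, 0.0116]
ee_rot: [[-0.671, 0.0, -0.741], [0.741, -0.0, -0.671], [-0.0, -1.0, -0.0]]
wrist_force: [-0.1, -0.4, -1.1]
gripper_width: 0.492
```

Half a millimetre above the floor. I open partly and rise.

Request:
move_arm(
  increments="-0.15 0 0 0 0 0 0; -0.15 0 0 0 0 0 0; -0.15 0 0 0 0 0 0; -0.15 0 0 0 0 0 0; -0.15 0 -0.01 0 0 0 0; -0.15 0 -0.03 0 0 0 0; -0.15 0 -0.06 0 0 0 0; -0.15 0 -0.1 0 0 0 0",
)

```text
time_s: 29.35
tcp_pos: [0.6367, 0.2359, 0.1115]
ee_rot: [[-0.671, -0.003, -0.741], [0.741, -0.002, -0.671], [0.001, -1.0, 0.004]]
wrist_force: [0.0, -0.7, 0.1]
gripper_width: 0.577
```

Request:
move_arm(
  increments="-1 0 -0.04 0 0 -0.14 0; -1 0 -0.08 0 0 -0.28 0; -1 0 -0.1 0 0 -0.42 0; -1 0 -0.1 0 0 -0.56 0; -1 0 -0.1 0 0 -0.7 0; -1 0 -0.1 0 0 -0.765 0; -1 0 -0.1 0 0 -0.765 0",
)

```text
time_s: 30.05
tcp_pos: [0.6377, 0.2364, 0.2125]
ee_rot: [[-0.998, 0.001, -0.07], [0.07, 0.0, -0.998], [-0.001, -1.0, -0.001]]
wrist_force: [-0.4, 1.1, 0.1]
gripper_width: 0.989
```

```bash
python3 look.py wrist w6; python3 st.py .4426 .0665 .2 86; python3 look.py top t6; python3 - <<'E'
import numpy as np,cv2
im=np.load("t6im.npy")[115:260,140:420,::-1]; cv2.imwrite("pics/t6c.png",cv2.resize(im,None,fx=2.8,fy=2.8,interpolation=cv2.INTER_CUBIC))
E
```

```text
30.05 [0.6377 0.2364 0.2125] [-0.4  1.1  0.1] 0.9892423817566397
[0.6377 0.2365 0.2123] phi 85.92
[array([0.1826, 0.0121, 0.1834]), array([ 0.0004, -0.0014, -0.0007])] [-0.3 -0.3 -0.2]
30.1 [0.6377 0.2365 0.2123] [-0.3 -0.3 -0.2] 0.9926992403157702
```

View pics/w6.png

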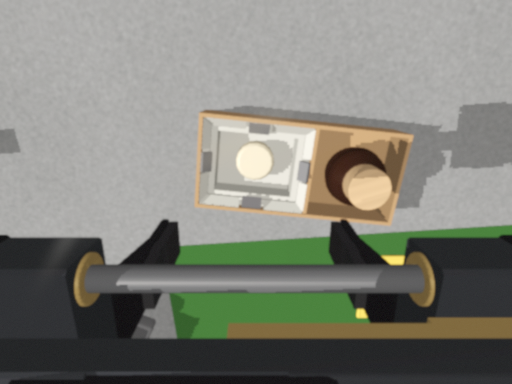

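View pics/t6c.png

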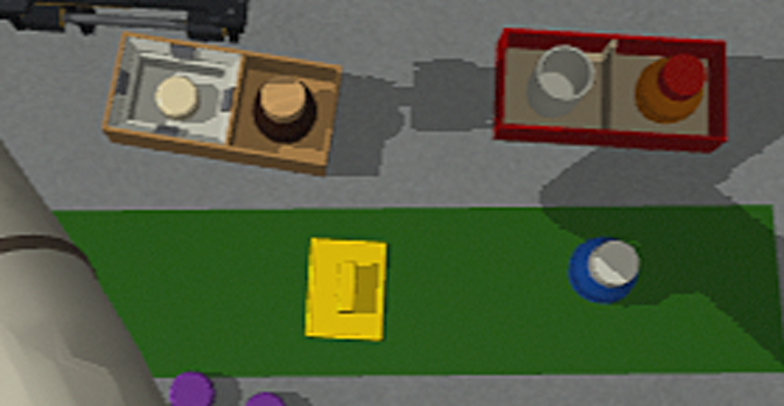

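The cake lies flat mid-well at w6 (254,160), and the brown jar stands upright beside it. Next I go over the cover.

Request:
move_arm(
  increments="-1 0.02 0 0.02 0 0 0; -1 0.05 0 0.05 0 0 0; -1 0.08 0 0.08 0 0 0; -1 0.11 0 0.11 0 0 0; -1 0.14 0.005 0.14 0 0 0; -1 0.168 0.01 0.168 0 0 0; -1 0.1825 0.012 0.1835 0 0 0; -1 0.1825 0.012 0.1835 0 0 0",
)

```text
time_s: 30.95
tcp_pos: [0.4406, 0.0644, 0.1999]
ee_rot: [[-0.997, -0.0, -0.072], [0.072, 0.0, -0.997], [0.0, -1.0, -0.0]]
wrist_force: [-0.3, 0.6, -0.4]
gripper_width: 1.003
```

```bash
python3 look.py wrist w7; python3 blobs.py w7; python3 - <<'E'
from h import *
W=np.load("w6W.npy");im=np.load("w6im.npy");X,Y,Z=W[...,0],W[...,1],W[...,2]
m=(np.hypot(X-.638,Y-.237)<.03)&(Z>.015); m[228:]=False
p=W[m];A=np.c_[p[:,:2],np.ones(len(p))]; q=p[:,2]>np.median(p[:,2])-.003
print("cake",m.sum(),p[:,2].min(),np.median(p[:,2]),np.linalg.lstsq(A[q],p[q,2],rcond=None)[0][:2],cv2.minAreaRect(p[q][:,:2].astype(np.float32)))
c,s=np.cos(np.radians(-10)),np.sin(np.radians(-10)); R=np.array([[c,-s],[s,c]])
L=(W[...,:2]-np.array([.6294,.1886]))@R; Z=Z.copy(); Z[228:]=np.nan
for a,b,ccs in [(0,1,[-.028,.028]),(1,0,[.02,.08])]:
  for cc in ccs:
    m=(abs(L[...,a]-cc)<.004)&(Z>-.004)&(Z<.06); q=L[...,b][m]; z=Z[m]
    rng=np.arange(-.02,.122,.002) if b==1 else np.arange(-.056,.058,.002)
    print(" ".join("%d:%d"%(round((t+.001)*1e3),round(np.median(z[(q>=t)&(q<t+.002)])*1e3)) for t in rng if ((q>=t)&(q<t+.002)).sum()>0 and np.median(z[(q>=t)&(q<t+.002)])>.01))
# cover
W=np.load("w7W.npy");im=np.load("w7im.npy");X,Y,Z=W[...,0],W[...,1],W[...,2]
hsv=cv2.cvtColor(im,cv2.COLOR_RGB2HSV)
y=(hsv[...,0]>22)&(hsv[...,0]<34)&(hsv[...,1]>90)&(abs(X-.4426)<.08)&(abs(Y-.0665)<.07); y[228:]=False
for lo,hi in [(0.003,.008),(.022,.03)]:
    m=y&(Z>lo)&(Z<hi); p=W[m][:,:2].astype(np.float32); print(m.sum(),np.median(Z[m]),cv2.minAreaRect(p))
E
python3 st.py .4426 .0665 .07 86
```

```text
30.95 [0.4406 0.0644 0.1999] [-0.3  0.6 -0.4] 1.0031409613931495
[   0    0  229   54 4850] z 0.0486 rect c [0.5967 0.1841] [0.2052 0.0411] 80.3 med [0.5862 0.1941] [226. 195. 149.]
[ 141    0   67   24 1182] z 0.0619 rect c [0.5951 0.1278] [0.0394 0.0107] 86.2 med [0.5965 0.1271] [54. 33. 24.]
[ 451  106   61   64 3221] z 0.0818 rect c [ 0.454  -0.1671] [0.0342 0.0091] 5.6 med [ 0.455  -0.1654] [151. 149. 140.]
[245 140  17  46 734] z 0.0272 rect c [0.4431 0.0661] [0.0177 0.05  ] 86.4 med [0.4445 0.0657] [255. 248. 132.]
cake 1131 0.015122204822797858 0.027346501291824032 [-0.0071195   0.00024702] ((0.6399741172790527, 0.23610389232635498), (0.041418012231588364, 0.04225124418735504), 87.0990982055664)
-15:46 -13:45 -11:45 -9:43 -7:41 -5:40 -3:36 -1:34 1:34 3:33 5:13 93:32 95:34 97:33 99:36 101:39 103:42 105:43 107:47 109:48 111:47
-15:46 -13:46 -11:45 -9:43 -7:42 -5:39 -3:37 -1:34 1:33 3:34 5:17 93:30 95:34 97:34 99:35 101:39 103:41 105:43 107:45 109:47 111:47
-51:48 -49:48 -47:46 -45:44 -43:42 -41:39 -39:37 -37:34 -35:34 -33:17 35:33 37:33 39:34 41:39 43:41 45:43 47:44 49:47 51:47 53:21
-51:48 -49:48 -47:45 -45:43 -43:42 -41:40 -39:36 -37:34 -35:33 -33:17 35:33 37:34 39:36 41:39 43:41 45:43 47:45 49:47 51:48 53:19
4332 0.004263383238091889 ((0.4431461691856384, 0.06592188030481339), (0.07576403766870499, 0.09965158253908157), 86.33622741699219)
699 0.025882539602781585 ((0.44305968284606934, 0.06605995446443558), (0.017723357304930687, 0.04996101185679436), 86.34242248535156)
[0.4424 0.0655 0.2003] phi 85.91
[array([ 0.    ,  0.1303, -0.0009]), array([ 0.0007, -0.0015, -0.0014])] [0.5 0.4 0.2]
```

View pics/w7.png

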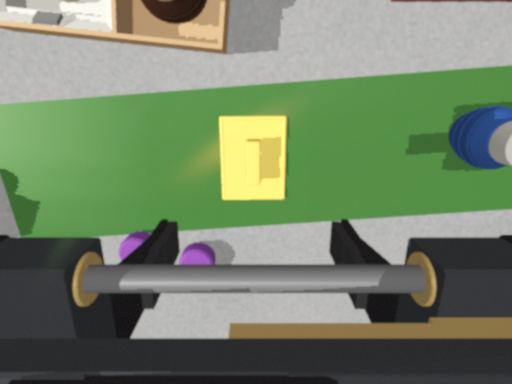

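The cover is below the jaws at (253,157), centred at (0.4431,0.0660), and its rib runs at -3.7°.

Request:
move_arm(
  increments="-1 -0.0007 0.04 -0.0005 0 -0.0075 0; -1 -0.0007 0.085 -0.0005 0 -0.0075 0; -1 -0.0007 0.125 -0.0005 0 -0.0075 0; -1 -0.0007 0.155 -0.0005 0 -0.0075 0; -1 -0.0007 0.17 -0.0005 0 -0.0075 0; -1 -0.0007 0.17 -0.0005 0 -0.0075 0; -1 -0.0007 0.17 -0.0005 0 -0.0075 0; -1 -0.0007 0.17 -0.0005 0 -0.0075 0",
)

```text
time_s: 31.8
tcp_pos: [0.445, 0.0674, 0.0306]
ee_rot: [[-0.998, 0.003, -0.062], [0.062, 0.001, -0.998], [-0.002, -1.0, -0.001]]
wrist_force: [0.7, -0.8, -0.7]
gripper_width: 1.002
```

```bash
python3 st.py .4431 .0660 .0072 86.3
```

```text
[0.445  0.0674 0.0306] phi 86.45
[array([0.0019, 0.0234, 0.0016]), array([ 0.0013,  0.0027, -0.0025])] [ 0.7 -0.8 -0.7]
```

Request:
move_arm(
  increments="-1 0.0005 0.01 0.0005 0 0 0; -1 0.0005 0.018 0.0005 0 0 0; -1 0.0005 0.0215 0.0005 0 0 0; -1 0.0005 0.0215 0.0005 0 0 0; -1 0.0005 0.0215 0.0005 0 0 0; -1 0.0005 0.0215 0.0005 0 0 0",
)

```text
time_s: 32.4
tcp_pos: [0.4433, 0.0663, 0.0082]
ee_rot: [[-0.998, 0.0, -0.062], [0.062, 0.0, -0.998], [-0.0, -1.0, -0.0]]
wrist_force: [0.3, 0.0, 0.6]
gripper_width: 0.999
```

```bash
python3 st.py .4431 .0660 .0072 86.3
```

```text
[0.4433 0.0663 0.0082] phi 86.43
[array([0.0002, 0.001 , 0.0003]), array([ 0.0002,  0.0023, -0.0004])] [0.3 0.  0.6]
```

Request:
move_arm(
  increments="1 0 0.0005 0.0003 0 0 0; 1 0 0.0005 0.0003 0 0 0; 1 0 0.0005 0.0003 0 0 0; 1 0 0.0005 0.0003 0 0 0; 1 0 0.0005 0.0003 0 0 0; 1 0 0.0005 0.0003 0 0 0; 1 0 0.0005 0.0003 0 0 0; 1 0 0.0005 0.0003 0 0 0",
)

```text
time_s: 33.2
tcp_pos: [0.4431, 0.0658, 0.0075]
ee_rot: [[-0.998, -0.0, -0.062], [0.062, -0.0, -0.998], [0.0, -1.0, 0.0]]
wrist_force: [-0.4, 0.4, 0.3]
gripper_width: 0.356
```

Request:
move_arm(
  increments="1 0 0 0 0 0 0; 1 0 0 0 0 0 0; 1 0 0 0 0 0 0; 1 0 -0.01 0 0 0 0; 1 0 -0.035 0 0 0 0; 1 0 -0.07 0 0 0 0; 1 0 -0.1 0 0 0 0; 1 0 -0.12 0 0 0 0",
)

```text
time_s: 34.0
tcp_pos: [0.4438, 0.0661, 0.1305]
ee_rot: [[-0.998, 0.004, -0.062], [0.062, 0.002, -0.998], [-0.003, -1.0, -0.002]]
wrist_force: [0.6, 0.6, -0.2]
gripper_width: 0.184
```

Request:
move_arm(
  increments="1 -0.01 0 -0.01 0 0.14 0; 1 -0.03 0 -0.03 0 0.28 0; 1 -0.055 0 -0.055 0 0.42 0; 1 -0.08 0 -0.08 0 0.56 0; 1 -0.105 0 -0.104 0 0.7 0; 1 -0.13 0 -0.129 0 0.84 0; 1 -0.155 0 -0.154 0 0.98 0; 1 -0.175 0 -0.174 0 1.12 0",
)

```text
time_s: 34.8
tcp_pos: [0.6297, 0.2298, 0.128]
ee_rot: [[-0.374, 0.0, -0.928], [0.928, 0.0, -0.374], [0.0, -1.0, -0.0]]
wrist_force: [0.0, -0.2, -1.1]
gripper_width: 0.179
```

Request:
move_arm(
  increments="1 0 0 0 0 0.14 0; 1 0 0 0 0 0.28 0; 1 0 0 0 0 0.42 0; 1 0 0 0 0 0.56 0; 1 0 0 0 0 0.56 0; 1 0 0 0 0 0.56 0; 1 0 0 0 0 0.56 0",
)

```text
time_s: 35.5
tcp_pos: [0.6285, 0.2286, 0.1278]
ee_rot: [[0.169, 0.0, -0.986], [0.986, 0.0, 0.169], [0.0, -1.0, -0.0]]
wrist_force: [0.5, -0.0, -0.6]
gripper_width: 0.182
```

```bash
python3 st.py .638 .2366 .07 -10;python3 look.py wrist w8
```

```text
[0.6285 0.2286 0.1278] phi -9.72
[array([ 0.0095,  0.0578, -0.008 ]), array([0.0001, 0.0049, 0.0001])] [ 0.5 -0.  -0.6]
35.5 [0.6285 0.2286 0.1278] [ 0.5 -0.  -0.6] 0.18175413107753702
```

View pics/w8.png

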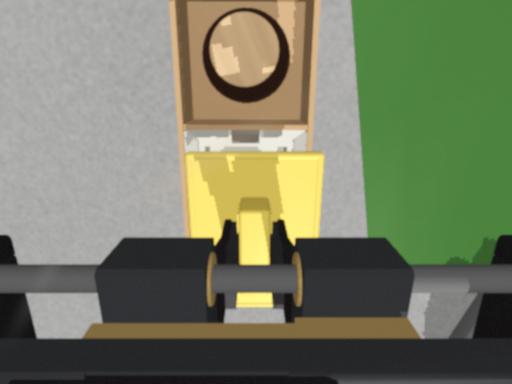

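```bash
python3 - <<'E'
from h import *
W=np.load("w8W.npy");im=np.load("w8im.npy"); s=sense()
T=(W-s['tcp_pos'])@s['ee_rot']
hsv=cv2.cvtColor(im,cv2.COLOR_RGB2HSV)
y=(hsv[...,0]>20)&(hsv[...,0]<36)&(hsv[...,1]>90)&(abs(T[...,1]-.002)<.005); y[232:]=False
p=T[y]; print(len(p),np.median(p[:,1]),"z",np.percentile(p[:,2],[.5,99.5]),"x",np.percentile(p[:,0],[.5]))
for a,b in [(-.05,-.04),(-.03,-.02),(-.02,-.01)]:
    q=(p[:,0]>a)&(p[:,0]<b); print(a,np.percentile(p[q,2],[1,99]).round(4), np.median(p[q,1]).round(4))
for a,b in [(-.035,-.025),(.025,.035)]:
    q=(p[:,2]>a)&(p[:,2]<b); print(np.percentile(p[q,0],1).round(4))
E
```

```text
9368 0.003370049011811294 z [-0.03828384  0.03592648] x [-0.04762426]
-0.05 [-0.0376  0.0354] 0.0034
-0.03 [-0.0377  0.0355] 0.0034
-0.02 [-0.038   0.0356] 0.0034
-0.0474
-0.0476
```

Request:
move_arm(
  increments="1 0.009 0 -0.0067 0 0.005 0; 1 0.009 0.015 -0.0067 0 0.005 0; 1 0.009 0.035 -0.0067 0 0.005 0; 1 0.009 0.052 -0.0067 0 0.005 0; 1 0.009 0.06 -0.0067 0 0.005 0; 1 0.009 0.06 -0.0067 0 0.005 0; 1 0.009 0.06 -0.0067 0 0.005 0; 1 0.009 0.06 -0.0067 0 0.005 0",
)

```text
time_s: 36.35
tcp_pos: [0.6376, 0.2368, 0.0688]
ee_rot: [[0.175, 0.002, -0.985], [0.985, 0.001, 0.175], [0.001, -1.0, -0.002]]
wrist_force: [0.8, 0.3, -0.0]
gripper_width: 0.182
```

```bash
python3 st.py .6366 .2363 .05 -10; python3 look.py wrist w9
```

```text
[0.6376 0.2368 0.0688] phi -10.09
[array([-0.0007,  0.0188,  0.0009]), array([ 0.0019, -0.0016,  0.0013])] [ 0.8  0.3 -0. ]
36.35 [0.6376 0.2368 0.0688] [ 0.8  0.3 -0. ] 0.18241810607517644
```

View pics/w9.png

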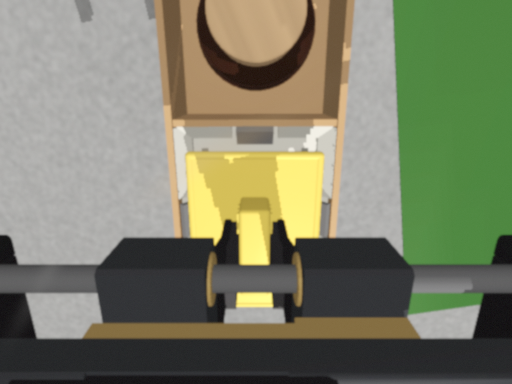

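The cover at (187–322) is centred between the carton's side walls, so I lower it.

Request:
move_arm(
  increments="1 0 0.006 0.0003 0 0 0; 1 0 0.011 0.0003 0 0 0; 1 0 0.015 0.0003 0 0 0; 1 0 0.015 0.0003 0 0 0; 1 0 0.015 0.0003 0 0 0; 1 0 0.015 0.0003 0 0 0",
)

```text
time_s: 37.0
tcp_pos: [0.6366, 0.2365, 0.0527]
ee_rot: [[0.176, 0.0, -0.984], [0.984, 0.0, 0.176], [0.0, -1.0, -0.0]]
wrist_force: [-0.2, 0.5, -0.6]
gripper_width: 0.181
```

Request:
move_arm(
  increments="1 0 0.002 0 0 0 0; 1 0 0.004 0 0 0 0; 1 0 0.004 0 0 0 0; 1 0 0.004 0 0 0 0",
)

```text
time_s: 37.4
tcp_pos: [0.6367, 0.2362, 0.0489]
ee_rot: [[0.176, 0.0, -0.984], [0.984, -0.0, 0.176], [-0.0, -1.0, -0.0]]
wrist_force: [-0.4, -1.4, 0.7]
gripper_width: 0.18
```

Request:
move_arm(
  increments="1 0 0.001 0 0 0 0; 1 0 0.002 0 0 0 0; 1 0 0.002 0 0 0 0; 1 0 0.002 0 0 0 0",
)

```text
time_s: 37.8
tcp_pos: [0.6371, 0.2363, 0.0477]
ee_rot: [[0.175, 0.002, -0.985], [0.985, 0.0, 0.175], [0.001, -1.0, -0.002]]
wrist_force: [-0.6, -2.3, 4.6]
gripper_width: 0.176
```

Request:
move_arm(
  increments="1 0 0.001 0 0 0 0; 1 0 0.002 0 0 0 0; 1 0 0.002 0 0 0 0; 1 0 0.002 0 0 0 0",
)

```text
time_s: 38.2
tcp_pos: [0.6361, 0.236, 0.0438]
ee_rot: [[0.176, -0.001, -0.984], [0.984, -0.0, 0.176], [-0.0, -1.0, 0.001]]
wrist_force: [1.9, -1.8, -2.7]
gripper_width: 0.181
```

Request:
move_arm(
  increments="1 0 0.001 0 0 0 0; 1 0 0.002 0 0 0 0; 1 0 0.002 0 0 0 0; 1 0 0.002 0 0 0 0",
)

```text
time_s: 38.6
tcp_pos: [0.6361, 0.2359, 0.0418]
ee_rot: [[0.176, -0.001, -0.984], [0.984, -0.001, 0.176], [-0.001, -1.0, 0.001]]
wrist_force: [1.4, -3.4, -2.5]
gripper_width: 0.182
```

Request:
move_arm(
  increments="1 0 0.001 0 0 0 0; 1 0 0.002 0 0 0 0; 1 0 0.002 0 0 0 0; 1 0 0.002 0 0 0 0",
)

```text
time_s: 39.0
tcp_pos: [0.6361, 0.2359, 0.0416]
ee_rot: [[0.175, -0.0, -0.984], [0.984, -0.001, 0.175], [-0.001, -1.0, 0.0]]
wrist_force: [-1.7, -4.3, 3.3]
gripper_width: 0.182
```

Request:
move_arm(
  increments="1 0 0.001 0 0 0 0; 1 0 0.002 0 0 0 0; 1 0 0.003 0 0 0 0; 1 0 0.003 0 0 0 0; 1 0 0.003 0 0 0 0",
)

```text
time_s: 39.5
tcp_pos: [0.6362, 0.2359, 0.0415]
ee_rot: [[0.175, 0.0, -0.985], [0.985, -0.001, 0.175], [-0.001, -1.0, -0.001]]
wrist_force: [-6.2, -4.8, 15.7]
gripper_width: 0.178
```

Request:
move_arm(
  increments="1 0 -0.004 0 0 0 0; 1 0 -0.004 0 0 0 0; -0.3 0 -0.004 0 0 0 0; -0.3 0 -0.004 0 0 0 0; -0.3 0 -0.004 0 0 0 0; -0.3 0 -0.004 0 0 0 0; -0.3 0 -0.03 0 0 0 0; -0.3 0 -0.07 0 0 0 0",
)

```text
time_s: 40.3
tcp_pos: [0.6346, 0.2358, 0.1049]
ee_rot: [[0.176, -0.006, -0.984], [0.984, -0.003, 0.176], [-0.004, -1.0, 0.006]]
wrist_force: [0.6, -0.5, 0.6]
gripper_width: 0.61
```

Request:
move_arm(
  increments="-0.3 0 -0.04 0 0 0 0; -0.3 0 -0.08 0 0 0 0; -0.3 0 -0.1 0 0 0 0; -0.3 0.03 -0.1 0 0 0 0; -0.3 0.06 -0.1 0 0 0 0; -0.3 0.06 -0.1 0 0 0 0; -0.3 0.06 -0.1 0 0 0 0",
)

```text
time_s: 41.0
tcp_pos: [0.6466, 0.2961, 0.2069]
ee_rot: [[0.175, -0.001, -0.985], [0.985, -0.0, 0.175], [-0.0, -1.0, 0.001]]
wrist_force: [-0.0, 0.1, 0.3]
gripper_width: 0.652
```

```bash
cat > cov.py <<'E'
import sys
from h import *
tag=sys.argv[1]
W=np.load(tag+"W.npy");im=np.load(tag+"im.npy");X,Y,Z=W[...,0],W[...,1],W[...,2]
hsv=cv2.cvtColor(im,cv2.COLOR_RGB2HSV)
c,s=np.cos(np.radians(-10)),np.sin(np.radians(-10)); R=np.array([[c,-s],[s,c]])
L=(W[...,:2]-np.array([.6379,.2369]))@R
y=(hsv[...,0]>20)&(hsv[...,0]<36)&(hsv[...,1]>90)&(abs(L[...,0])<.05)&(abs(L[...,1])<.06)
if tag[0]=='w': y[228:]=False
m=y&(Z>.03)&(Z<.05); A=np.c_[L[m],np.ones(m.sum())]
k=np.linalg.lstsq(A,Z[m],rcond=None)[0]; res=Z[m]-A@k
print("plate",m.sum(),"fit slope x,y %.4f %.4f z0 %.4f rms %.4f"%(*k,res.std()))
for nm,q in dict(xm=L[...,0]<-.028,xp=L[...,0]>.028,ym=L[...,1]<-.04,yp=L[...,1]>.04).items():
    print(nm,(m&q).sum(),np.median(Z[m&q]).round(4) if (m&q).any() else None)
m2=y&(Z>.05); print("rib top",m2.sum(),np.percentile(Z[m2],[50,90]).round(4))
print("ext",np.percentile(L[m],[1,99],axis=0).round(4))
E
python3 look.py wrist w10; python3 cov.py w10
```

```text
41.0 [0.6466 0.2961 0.2069] [-0.   0.1  0.3] 0.6520045095468474
plate 6102 fit slope x,y 0.0001 0.0007 z0 0.0382 rms 0.0008
xm 901 0.0382
xp 866 0.0383
ym 721 0.0382
yp 635 0.0383
rib top 960 [0.0598 0.0609]
ext [[-0.0369 -0.0475]
 [ 0.0363  0.0488]]
```

View pics/w10.png

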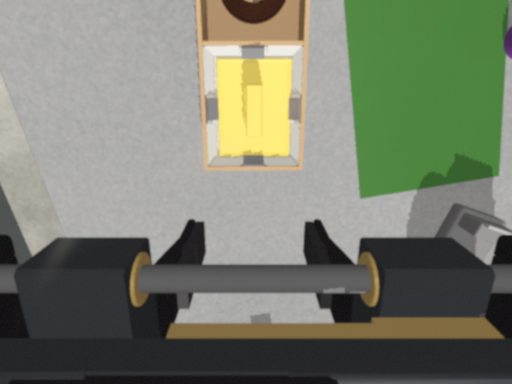

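```bash
python3 look.py top t10; python3 look.py scene s10; python3 cov.py t10; python3 - <<'E'
import numpy as np,cv2
a=cv2.resize(np.load("w10im.npy")[30:180,190:320,::-1],None,fx=3,fy=3,interpolation=cv2.INTER_CUBIC)
b=cv2.resize(np.load("s10im.npy")[90:320,70:350,::-1],(420,345),interpolation=cv2.INTER_CUBIC)
h=max(a.shape[0],b.shape[0]); o=np.zeros((h,800,3),np.uint8); o[:a.shape[0],:390]=a[:,:390]; o[:b.shape[0],390:800]=b[:,:410]
cv2.imwrite("pics/f.png",o)
E
```

```text
41.05 [0.6467 0.2954 0.2071] [ 0.1 -0.5 -0.1] 0.6532534476475317
41.1 [0.6467 0.295  0.2073] [-0.2  0.4 -0.4] 0.6507763350724534
plate 776 fit slope x,y -0.0052 -0.0013 z0 0.0385 rms 0.0022
xm 140 0.0386
xp 85 0.0385
ym 109 0.0387
yp 69 0.0381
rib top 148 [0.0603 0.3012]
ext [[-0.0391 -0.0512]
 [ 0.0352  0.047 ]]
```

View pics/f.png

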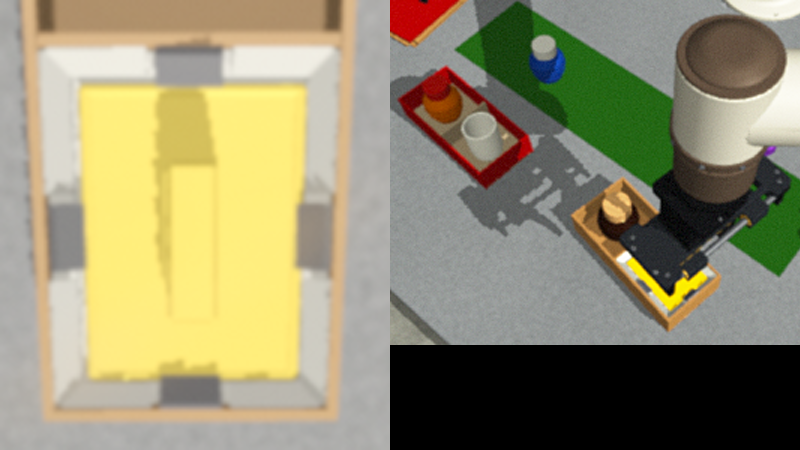

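View pics/t10.png

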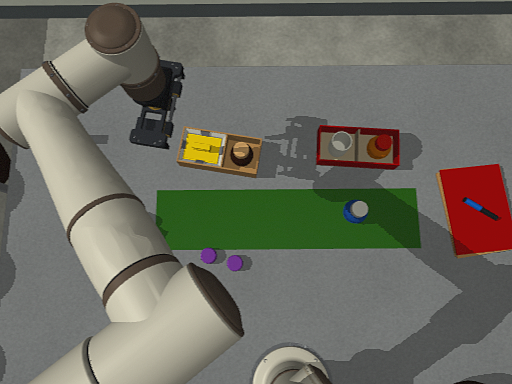

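The cover sits level under all four clips: plate edges at 38.1–38.7 mm (39 expected) and rib top at about 60–61 mm (60.5 expected). Everything else stands upright, and the blue jar is where it was. I hand in the job.

```bash
python3 -c "
from station import r,sense
print(r.finish_job(), sense()['time_s'])"
```

```text
the job is handed in; nothing more can be done
the job is handed in; nothing more can be done
```

Both kits are made up and the job is handed in, at about 41 s of the 136 s allowed.

- **Red carton:** the amber jar and the white cup stand upright, each in its own compartment.
- **Brown carton:** the dark brown jar stands upright in the open compartment, and the yeast cake lies flat in the white well. The yellow cover is pressed onto the well; it stopped dead at home under about 16 N.
- **Last checks:** the cover is level. Its four edges read 38.1 to 38.7 mm in the wrist and top views, against 39 mm expected, and the rib top reads about 60 to 61 mm, against 60.5 mm. All four grey clips overlap the cover's edges.
- **Left alone:** the blue jar and the purple discs were not touched and look unmoved. I never reached for the tape dispenser, but the arm hid it in the last top view and the wrist view caught only part of it, so I did not re-measure its position.
- **Disagreements:** the scene and top cameras differed by about 3 to 5 mm. I averaged them and then worked from the wrist camera, which agreed with the averages to within about 2 mm. I did not do an extra press on the rib after releasing the cover.

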